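# Pry open the parts box and tip the nuts into its pick corner

## Task

Lever the parts box's lid up by its orange lip with the blade of the red screwdriver (keep the fingers off the lid) and swing it right back against its stop, then put the screwdriver back down on the bench. Grip the box, best by its upright black handle, and tilt it until all three loose nuts have slid together into the corner with the yellow patch on its floor; the box's lowest corner may stay on the bench. Finish holding the box still and well tilted like that, nuts in the corner and lid still back; leave the other things on the bench alone.

Things in the scene. Friction and masses are not known exactly. Their poses are not given: they have to be found in the camera images.
- parts_box: Blue plastic box, 0.42 kg, 170 x 150 x 70 mm (its x, y, z), walls and floor 4 mm, loose on the bench. Origin: centre of its underside; z up. At yaw 0 its x points away from the robot; the lid's hinge is along its +y (left) side, black handle and lip are on its -y (right) side.
- lid: Flat grey lid, 170 x 150 x 4 mm, 80 g. Origin on the hinge line (middle), which lies at (0, 75, 70) mm of the box; when shut its underside is at the rim, 70 mm above the bench, and it reaches along the lid's own -y. An orange lip 70 mm wide (box x from -77 to -7 mm) and 4 mm thick continues it 16 mm beyond the box's -y wall; below the lip the space is free down to the bench.
- lid_angle (a joint): Lid opening angle in rad: 0 shut, 1.57 upright, stops at 1.72 leaning slightly back. The hinge is stiff (0.09 N m of friction, about 1 N at the lip) and the lid stays where it is left.
- lid_lip (a point): Middle of the underside of the lid's lip, at (-42, -162, 0) mm of the lid, 12 mm beyond the box's wall; moves with the lid.
- box_handle (a point): Grip point of the black handle: a plate 10 mm thick (box y) and 56 mm wide (box x) standing on the outside of the box's -y wall, beside the lip, its top 110 mm above the box's underside, 40 mm above the rim. The point is in the middle of the plate, 15 mm below its top, at (38, -79, 95) mm of the box. Pinch it across its thickness from above, one finger inside the open box.
- pick_corner (a point): Inner floor corner of the box marked by a yellow square patch of 62 mm: the -x, +y corner, at (-81, 71, 4) mm of the box (near left as seen from the robot, by the hinge; it becomes the lowest when the handle side and the far side are raised).
- nut_0: Loose steel hex nut, 26 mm across flats, 12 mm high, 30 g, lying in the box (hidden until the lid is open). Origin: centre of its underside. It slides easily: it starts at a slope of about 5 to 9 degrees and rubs walls and other nuts alike, so tilt clearly about both box axes, and rock the box a little if the nuts jam.
- nut_1: As nut_0.
- nut_2: As nut_0.
- screwdriver: Flat screwdriver with a red handle, 212 mm long, about 0.09 kg, lying on the bench. Origin: middle of its length, on the bench; its own +y points along it to the blade, -y to the handle. Handle: y from -106 to -10 mm, about 29 mm thick, its middle 16 mm above the bench. Shaft 7 mm thick, sinking from 12 mm high at the handle to 3 mm at the blade.
- screwdriver_tip (a point): Blade end of the screwdriver, at (0, 106, 3.5) mm of it; the last 12 mm are a flat blade 8 mm wide and 3 mm thick. Lying on the bench the tool rocks back on its handle, so the blade hovers about 10 mm above the bench.
- tape: Roll of beige masking tape, 97 mm across, 36 mm high; bystander at the left.
- pliers: Red-handled pliers lying at the left, 176 mm long; bystander.
- wax_tin: Green round tin, 86 mm across, 43 mm high; bystander at the left.

How it is judged:
By the outcome, as a careful person would: the job done as asked, in the order asked, and still so for the second after the job is handed in, while the arm keeps its last pose, push and grip.
It also fails if it takes over 67 s, if anything falls off the work surface, if the arm or the gripper's body presses on something with over 40 N, if the wrist force passes 120 N, or if a joint passes its speed limit or range.

## Robot

A 7-joint arm with a two-finger parallel gripper is mounted at the origin on a cart in front of the work surface, level with it; the furniture and walls round the work are solid. World frame = base frame: x ahead of the robot, y to its left, z up, the work surface at z = 0. Lengths are in m, angles in rad, forces in N, time in s.
With the tool pointing down it reaches from about 0.4 to 0.85 m from the base axis. Payload 10.4 kg.
Tool frame: the origin (TCP) lies at the very end of the fingers, on their centre line; the grasp point (between the pads) lies 19 mm behind it (manip.grip_depth is the distance from the TCP to the grasp point, in m); z points along the fingers, x is the direction in which the jaws open and shut, and the axes are right-handed (so a half turn about z gives the same grasp; the last joint's range is limited). The gripper opens to 85 mm and grips with 20 to 120 N. Pads are 22 mm wide; open, the fingers measure 114 mm over their backs; the gripper's body (76 mm by 85 mm) begins 54 mm behind the grasp point. The pads swing forward as they close: fully open they stand 13 mm farther back than shut.
Start: joints at [1.285, 0.332, -0.065, 1.46, 0.022, 1.35, -0.088], TCP at [0.162, -0.604, 0.231] pointing down, gripper open.
Joint ranges: [-2.6, 2.6], [-0.5, 2.12], [-1.47, 1.34], [0.16, 2.42], [-1.27, 4.41], [0.06, 2.06], [-2.6, 2.6]. Speed limits (rad/s): [2.22, 2.22, 2.79, 2.79, 3.14, 3.14, 3.14].

## Interface

Orientations are given as a unit quaternion [x, y, z, w].
In Python, from workcell import manip, cams gives the robot as it stands. The module is installed in compiled form; this text tells all that it offers.
- The arm moves only by the tool move_arm, never from a script. Its arguments are lists of equal length, an entry for each row: "claw": the opening, from 0 (shut) to 1 (fully open); "dp": the shift along the tool's x, y, z as a fraction of full scale, a list of three; "turn": the turn, a rotation vector about the tool's x, y, z as a fraction of full scale, a list of three. A call has 1 to 8 rows; each row shifts and turns the commanded pose from where the row before left it, along the tool's axes as they then stand; what a row does not reach is not made up. Full scale, the value 1, is 200 mm for a shift and 45 degrees for a turn. A row lasts 1/12 s, in which the tool goes at most 41.7 mm and 7.16 degrees, less where a joint would pass 70% of its speed; a pose out of reach is approached as far as the arm can. A call with a number of a shift or a turn outside -1 to 1 is refused whole. A call with a gripper value outside its range is refused whole. The fingers move at their own pace and stop on an object; "grip_force" is the grip in N (left out, the last holds). Time passes only in rows, so rows that do not move let the fingers close. It gives the time, the measured TCP pose, the force and the opening at its end, in the units of the state.
- manip.get_obs(): the state, without advancing time (a new reading comes with each control period).
- cams.camera(name): name is "side" or "top" or "wrist"; returns the picture (480x640x3 uint8, red, green, blue); there is no depth.
- cams.camera_info(name): a dict with "fx", "fy", "cx", "cy" (pixels), "pose" (4x4, takes a point from camera to world coordinates); the wrist camera has in their place "tool_from_camera" (4x4, takes a point from camera to tool coordinates, whose origin is the TCP and whose axes are the tool frame's). Camera axes: x right, y down, z forward; pixel columns grow to the right and rows downward; lengths in m; the calibration is good to about 2 mm. A picture is of the moment at which its call begins: read the wrist's pose just before it. camera_info takes no time and is no camera call.
- manip.hand_in(): hands the job in, once; it reports no verdict.
The state is a dict: "clock": time; "joint_pos": joint angles; "joint_velocities": joint speeds; "tau": joint torques, N m; "position": TCP position; "ee_rot": TCP orientation; "ft_force": force on the tool from outside, world axes, zero at the start; "torque": the same for the moment, N m; "grip_width": opening from 0.0 (shut) to 1.0 (fully open).
Only numpy, scipy, OpenCV 4.12 (cv2) and the standard library are available. Lean on these libraries where they do the work, as an engineer would, in place of code of your own. Each camera call takes 0.05 s, during which the arm holds its last target.

## Working session

There is one attempt and no reset: what is moved stays moved. The work goes in short steps, Python scripts to look and compute and a tool call to move; the robot and the scene stay as the last step left them, time stands still between calls to the robot, and variables do not carry over. Pictures are saved under pics/ and viewed, and the job is handed in when it is done.

Besides the shell and the picture viewer there is one more tool, called after ">>>" by a JSON object that holds its "api" and its "payload", one argument or row to a line. move_arm: Moves the arm, as the interface text tells. Shift numbers are shares of 200 mm and turn numbers shares of 45 degrees, none past 1 either way. Its arguments: {"type":"object","properties":{"claw":{"type":"array","items":{"type":"number"}},"dp":{"type":"array","items":{"type":"array","items":{"type":"number"}}},"turn":{"type":"array","items":{"type":"array","items":{"type":"number"}}},"grip_force":{"type":"number"}},"required":["claw","dp","turn"]}

```bash
mkdir -p pics; ls
python3 - <<'E'
from workcell import manip, cams
import cv2, numpy as np
np.set_printoptions(precision=4,suppress=True)
o=manip.get_obs()
for k,v in o.items(): print(k,v)
for n in ["side","top","wrist"]:
    print(n,cams.camera_info(n))
    im=cams.camera(n); cv2.imwrite(f"pics/a_{n}.png",im[:,:,::-1])
E
```

```text
pics
clock 0.0
joint_pos [ 1.2854  0.3329 -0.0647  1.4609  0.0216  1.3499 -0.0885]
joint_velocities [ 0.0005  0.0022  0.0011 -0.0001 -0.0001 -0.0009  0.0017]
tau [  0.0019 -62.5445   0.0502 -39.1602   0.0162   0.0099   0.    ]
position [ 0.1623 -0.6032  0.2305]
ee_rot [ 0.7937 -0.6084 -0.0006 -0.0004]
ft_force [ 0.4578 -0.1209 -0.5549]
torque [-0.0415 -0.0363 -0.0075]
grip_width 0.9924751489644259
side {'fx': 482.8548826708555, 'fy': 482.8548826708555, 'cx': 316.7493590461348, 'cy': 241.7890503297465, 'pose': array([[-0.9975,  0.0028,  0.0703,  0.4459],
       [-0.0646,  0.3595, -0.9309,  1.2356],
       [-0.0278, -0.9331, -0.3585,  0.5522],
       [ 0.    ,  0.    ,  0.    ,  1.    ]])}
top {'fx': 469.35007476332123, 'fy': 469.35007476332123, 'cx': 325.19036613766616, 'cy': 229.50277936752514, 'pose': array([[-0.0126, -0.9947,  0.1025,  0.4077],
       [-0.9999,  0.0115, -0.0107,  0.0337],
       [ 0.0094, -0.1026, -0.9947,  1.3589],
       [ 0.    ,  0.    ,  0.    ,  1.    ]])}
wrist {'fx': 394.6334059349285, 'fy': 394.6334059349285, 'cx': 319.338448174367, 'cy': 243.12378786301048, 'tool_from_camera': array([[ 1.    ,  0.0006, -0.0005, -0.0005],
       [-0.0004,  0.9621,  0.2728, -0.0691],
       [ 0.0006, -0.2728,  0.9621, -0.1432],
       [ 0.    ,  0.    ,  0.    ,  1.    ]])}
```

View pics/a_top.png

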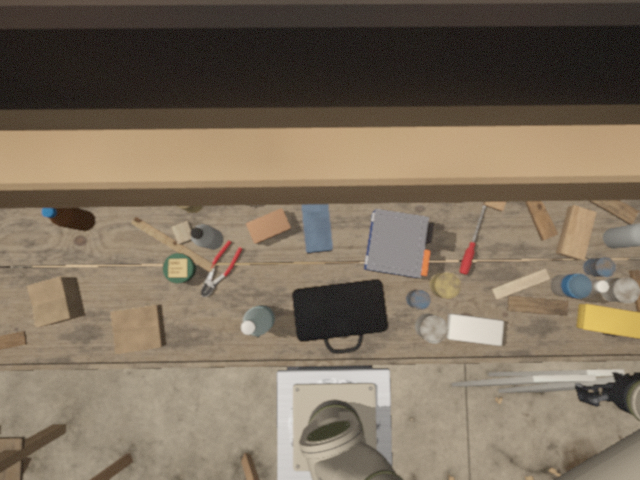

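View pics/a_side.png

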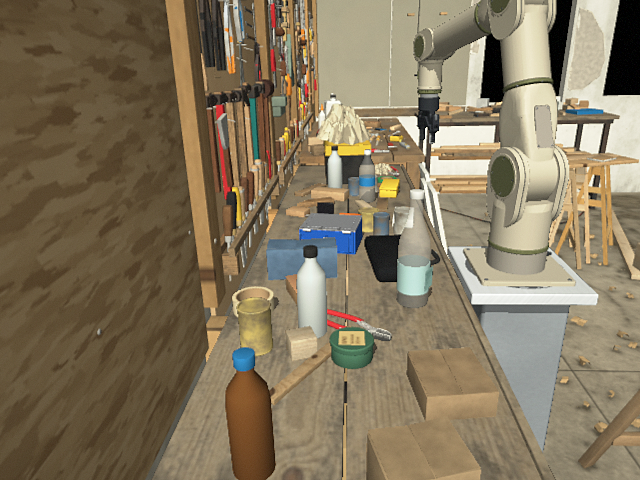

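View pics/a_wrist.png

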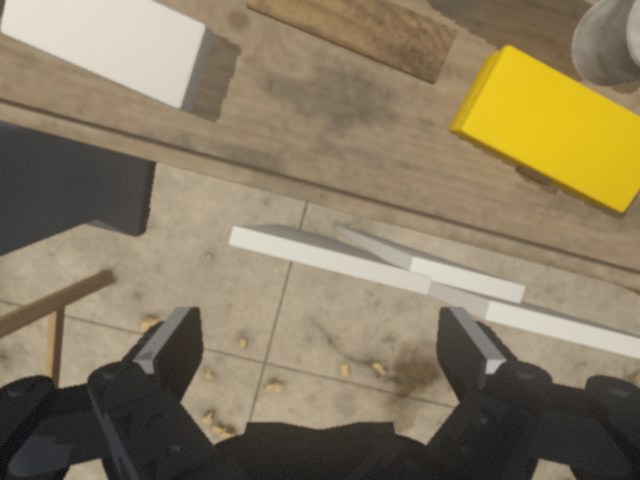

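```bash
cat > h.py <<'E'
import numpy as np, cv2
from scipy.spatial.transform import Rotation as R
from workcell import manip, cams
np.set_printoptions(precision=4,suppress=True)
def T(o):
    M=np.eye(4); M[:3,:3]=R.from_quat(o["ee_rot"]).as_matrix(); M[:3,3]=o["position"]; return M
def pose(n):
    i=cams.camera_info(n)
    return i, (T(manip.get_obs())@i["tool_from_camera"] if n=="wrist" else i["pose"])
def ray(i,P,u,v):
    d=P[:3,:3]@np.array([(u-i["cx"])/i["fx"],(v-i["cy"])/i["fy"],1]); return P[:3,3],d/np.linalg.norm(d)
def onz(i,P,u,v,z):
    c,d=ray(i,P,u,v); return c+d*(z-c[2])/d[2]
def proj(i,P,p):
    q=np.linalg.inv(P)@np.append(p,1); return np.array([q[0]/q[2]*i["fx"]+i["cx"],q[1]/q[2]*i["fy"]+i["cy"]])
def shot(n,name,crop=None,scale=1):
    i,P=pose(n); im=cams.camera(n)[:,:,::-1].copy()
    np.savez(f"pics/{name}.npz",P=P,im=im)
    if crop: x0,y0,x1,y1=crop; c=im[y0:y1,x0:x1]
    else: c=im
    cv2.imwrite(f"pics/{name}.png",cv2.resize(c,None,fx=scale,fy=scale,interpolation=cv2.INTER_CUBIC))
    return i,P,im
E
python3 - <<'E'
from h import *
im=cv2.imread("pics/a_top.png"); x0,y0,x1,y1=340,180,520,310
cv2.imwrite("pics/a_topz.png",cv2.resize(im[y0:y1,x0:x1],None,fx=4.4,fy=4.4,interpolation=cv2.INTER_CUBIC))
i,P=pose("top")
hsv=cv2.cvtColor(im,cv2.COLOR_BGR2HSV)
def m(lo,hi,roi):
    k=cv2.inRange(hsv,np.array(lo),np.array(hi)); z=np.zeros_like(k); a,b,c,d=roi; z[b:d,a:c]=k[b:d,a:c]; return z
lip=m((5,150,150),(20,255,255),(400,230,440,290)); red=m((170,120,60),(180,255,255),(450,230,485,280))|m((0,120,60),(6,255,255),(450,230,485,280))
for k,z in((lip,.072),(red,.016)):
    c=max(cv2.findContours(k,0,2)[0],key=cv2.contourArea); r=cv2.minAreaRect(c); print(r)
    for p in cv2.boxPoints(r): print(p,onz(i,P,*p,z))
    print(onz(i,P,*r[0],z))
for p in [(372,209),(430,214),(423,278),(365,271)]: print(p,onz(i,P,*p,.074))
print("tip",onz(i,P,485,207,.01))
print("edges",onz(i,P,320,360,0),onz(i,P,320,200,0))
E
```

```text
((425.74456787109375, 262.1659240722656), (4.559648036956787, 24.450284957885742), 7.594644546508789)
[421.869  273.9825] [ 0.4149 -0.243   0.072 ]
[425.1005 249.7467] [ 0.4812 -0.2541  0.072 ]
[429.6201 250.3493] [ 0.4794 -0.2665  0.072 ]
[426.3887 274.5851] [ 0.4132 -0.2553  0.072 ]
[ 0.4471 -0.2547  0.072 ]
((467.4000244140625, 257.79998779296875), (10.11928653717041, 32.25522994995117), 18.434947967529297)
[457.5 271.5] [ 0.421  -0.3573  0.016 ]
[467.7 240.9] [ 0.5084 -0.3903  0.016 ]
[477.3 244.1] [ 0.4988 -0.4176  0.016 ]
[467.1 274.7] [ 0.4116 -0.3844  0.016 ]
[ 0.4598 -0.3874  0.016 ]
(372, 209) [ 0.5956 -0.1103  0.074 ]
(430, 214) [ 0.5799 -0.2707  0.074 ]
(423, 278) [ 0.404  -0.2453  0.074 ]
(365, 271) [ 0.425  -0.0873  0.074 ]
tip [ 0.6072 -0.4471  0.01  ]
edges [0.1767 0.0385 0.    ] [0.6348 0.0333 0.    ]
```

View pics/a_topz.png

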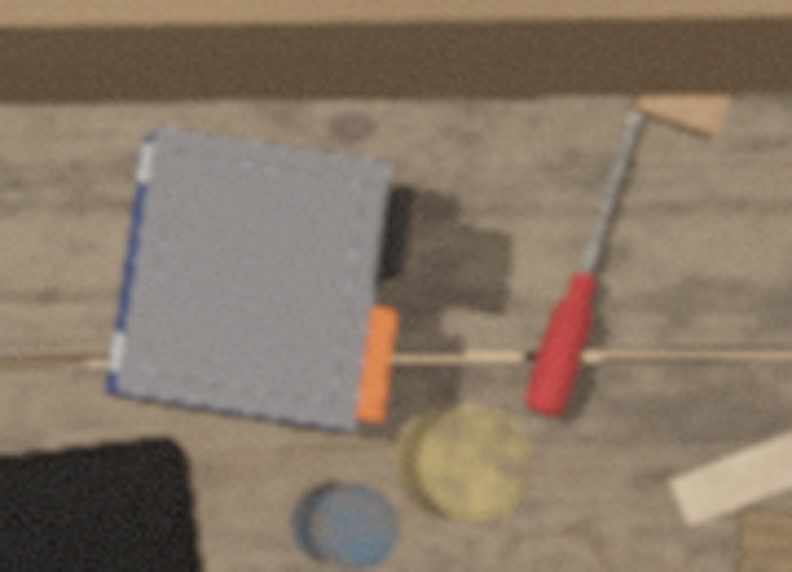

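```bash
cat >> h.py <<'E'
def down(alpha):  # tool pointing down, tool x at world angle alpha (deg)
    a=np.radians(alpha); x=np.array([np.cos(a),np.sin(a),0]); z=np.array([0,0,-1.]); return R.from_matrix(np.column_stack([x,np.cross(z,x),z]))
def plan(p1,r1,n,p0=None,r0=None):
    o=manip.get_obs(); p0=np.array(o["position"]) if p0 is None else np.array(p0); r0=R.from_quat(o["ee_rot"]) if r0 is None else r0
    p1=np.array(p1); rv=(r0.inv()*r1).as_rotvec(); n0=max(int(np.ceil(np.linalg.norm(p1-p0)/.0415)),int(np.ceil(np.degrees(np.linalg.norm(rv))/7.1)))
    if n<n0: print("need rows",n0); n=n0
    s=R.from_rotvec(rv/n); p,r=p0,r0; D=[]
    for k in range(n):
        d=r.inv().apply(p1-p)/(n-k)/.2; d=np.round(d,3); D.append(d.tolist()); p=p+r.apply(d*.2); r=r*s
    t=np.round(np.degrees(rv)/n/45,4).tolist()
    print("n",n,"turn each",t,"deg",np.degrees(rv)); print("dp",D)
E
python3 - <<'E'
from h import *
plan((0.45,-.385,.20),down(-111.7),10)
i,P=pose("top")
for z in (0,.05,.1): print(onz(i,P,446,285,z))
E
```

```text
n 10 turn each [0.0001, 0.0001, 0.0817] deg [ 0.0245  0.0595 36.76  ]
dp [[-0.068, -0.167, 0.015], [-0.079, -0.163, 0.015], [-0.089, -0.157, 0.016], [-0.099, -0.151, 0.015], [-0.108, -0.145, 0.016], [-0.117, -0.137, 0.015], [-0.126, -0.13, 0.015], [-0.134, -0.121, 0.016], [-0.141, -0.112, 0.015], [-0.148, -0.103, 0.016]]
[ 0.3829 -0.3271  0.    ]
[ 0.3838 -0.3138  0.05  ]
[ 0.3847 -0.3005  0.1   ]
```

>>> {"api": "move_arm", "payload": {
  "claw": [1,1,1,1,1,1,1,1],
  "dp": [
    [-0.068,-0.167,0.015],
    [-0.079,-0.163,0.015],
    [-0.089,-0.157,0.016],
    [-0.099,-0.151,0.015],
    [-0.108,-0.145,0.016],
    [-0.117,-0.137,0.015],
    [-0.126,-0.13,0.015],
    [-0.134,-0.121,0.016]
  ],
  "turn": [
    [0,0,0.082],
    [0,0,0.082],
    [0,0,0.082],
    [0,0,0.082],
    [0,0,0.082],
    [0,0,0.082],
    [0,0,0.082],
    [0,0,0.082]
  ],
  "grip_force": 60
}}

```text
clock: 0.82
position: [0.3939, -0.4277, 0.2065]
ee_rot: [-0.611, 0.791, 0.0, -0.0]
ft_force: [0.2, -0.9, -0.2]
grip_width: 1.003
```

>>> {"api": "move_arm", "payload": {
  "claw": [1,1,1],
  "dp": [
    [-0.141,-0.112,0.015],
    [-0.148,-0.103,0.015],
    [0,0,0]
  ],
  "turn": [
    [0,0,0.082],
    [0,0,0.082],
    [0,0,0]
  ]
}}

```text
clock: 1.07
position: [0.4565, -0.3785, 0.1998]
ee_rot: [-0.563, 0.827, 0.001, 0.002]
ft_force: [0.1, 1.2, 0.6]
grip_width: 1.001
```

Run:
```python
from h import *
o=manip.get_obs(); print(o["joint_pos"],o["joint_velocities"])
shot("wrist","b_wrist")
```

```text
[ 0.7886  0.2904 -0.2072  1.5844  0.0573  1.2736 -1.3732] [ 0.0615 -0.0158  0.0647  0.0115  0.0146  0.0133  0.2101]
```

View pics/b_wrist.png

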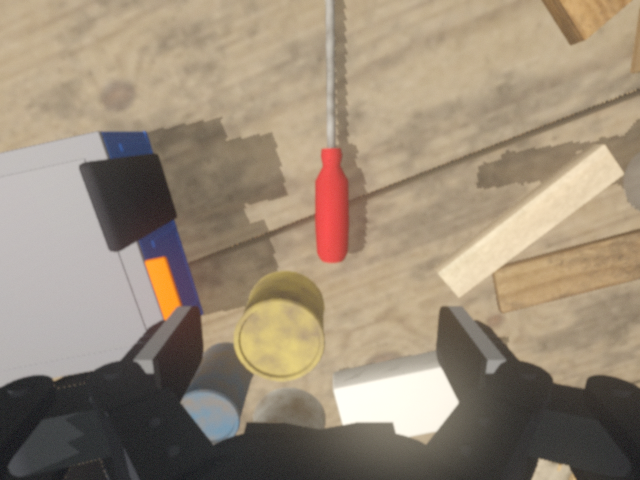

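Run:
```python
from h import *
i,P,im=shot("wrist","b2_wrist")
hsv=cv2.cvtColor(im,cv2.COLOR_BGR2HSV)
k=cv2.inRange(hsv,(170,120,60),(180,255,255))|cv2.inRange(hsv,(0,120,60),(4,255,255))
c=max(cv2.findContours(k,0,2)[0],key=cv2.contourArea); x,y,w,h=cv2.boundingRect(c); print(x,y,w,h)
ys,xs=np.nonzero(k[y:y+h]); ys+=y
pts=np.array([onz(i,P,u,v,.016)[:2] for u,v in zip(xs,ys)])
vx,vy,x0,y0=cv2.fitLine(pts.astype(np.float32),cv2.DIST_L2,0,.01,.01).ravel()
s=(pts-[x0,y0])@[vx,vy]; print("dir",np.degrees(np.arctan2(vy,vx)),x0,y0,"ends",[x0,y0]+np.outer([s.min(),s.max()],[vx,vy]),s.max()-s.min())
w=np.array(onz(i,P,331,20,.011)); print("shaft pt",w)
# jar top by two views
it,Pt=pose("top")
def tri(a,b):
    (c1,d1),(c2,d2)=a,b; A=np.column_stack([d1,-d2]); t=np.linalg.lstsq(A,c2-c1,rcond=None)[0]; p,q=c1+t[0]*d1,c2+t[1]*d2; return (p+q)/2,np.linalg.norm(p-q)
print("jar",tri(ray(it,Pt,448,285),ray(i,P,280,340)))
k=cv2.inRange(hsv,(8,180,180),(18,255,255)); c=max(cv2.findContours(k,0,2)[0],key=cv2.contourArea); r=cv2.minAreaRect(c);print(r)
for p in cv2.boxPoints(r): print(p,onz(i,P,*p,.074))
o=manip.get_obs();print(o["position"],R.from_quat(o["ee_rot"]).as_matrix()[:,0])
```

```text
310 146 34 115
dir -20.702381 0.45886114 -0.3889501 ends [[ 0.4149 -0.3723]
 [ 0.5053 -0.4065]] 0.09668049771898711
shaft pt [ 0.5897 -0.4435  0.011 ]
jar (array([ 0.3824, -0.3173,  0.0626]), np.float64(0.004067034277136103))
((158.8000030517578, 286.8999938964844), (65.45914459228516, 20.55480194091797), 71.56504821777344)
[138.7 259.1] [ 0.483  -0.2529  0.074 ]
[158.2 252.6] [ 0.4822 -0.2683  0.074 ]
[178.9 314.7] [ 0.4333 -0.2599  0.074 ]
[159.4 321.2] [ 0.4338 -0.2438  0.074 ]
[ 0.4515 -0.384   0.2002] [-0.3684 -0.9297 -0.0007]
```

>>> {"api": "move_arm", "payload": {
  "claw": [1,1,1,1,1,1,1,1],
  "dp": [
    [0.003,-0.04,0.18],
    [0.003,-0.04,0.18],
    [0.003,-0.034,0.18],
    [0,0,0.18],
    [0,0,0.15],
    [0,0,0.08],
    [0,0,0.026],
    [0,0,0]
  ],
  "turn": [
    [0,0,0],
    [0,0,0],
    [0,0,0],
    [0,0,0],
    [0,0,0],
    [0,0,0],
    [0,0,0],
    [0,0,0]
  ]
}}

```text
clock: 1.83
position: [0.4691, -0.3963, 0.0043]
ee_rot: [-0.56, 0.829, 0.001, -0.001]
ft_force: [-0.0, -0.2, 0.6]
grip_width: 1.001
```

Run:
```python
from h import *
o=manip.get_obs(); print(o["position"],o["joint_pos"],o["ft_force"])
shot("wrist","c_wrist")
```

```text
[ 0.4691 -0.3963  0.0043] [ 0.7718  0.5341 -0.1834  1.6927  0.1168  0.928  -1.4101] [-0.0315 -0.2232  0.5702]
```

View pics/c_wrist.png

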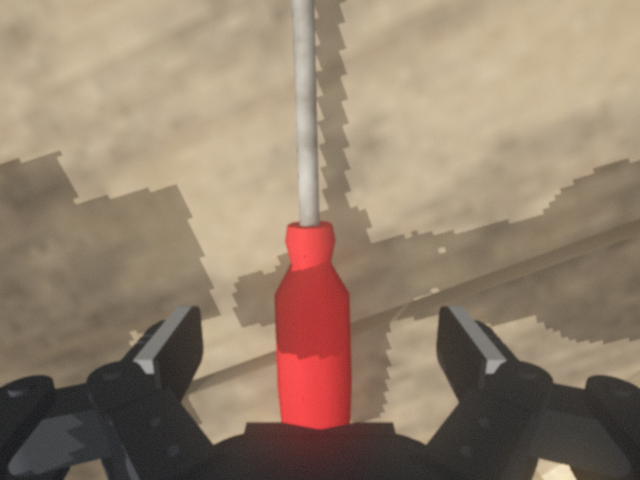

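>>> {"api": "move_arm", "payload": {
  "claw": [0,0,0,0,0,0,0,0],
  "dp": [
    [0,0,0],
    [0,0,0],
    [0,0,0],
    [0,0,0],
    [0,0,0],
    [0,0,0],
    [0,0,0],
    [0,0,0]
  ],
  "turn": [
    [0,0,0],
    [0,0,0],
    [0,0,0],
    [0,0,0],
    [0,0,0],
    [0,0,0],
    [0,0,0],
    [0,0,0]
  ],
  "grip_force": 90
}}

```text
clock: 2.55
position: [0.4712, -0.396, 0.0066]
ee_rot: [-0.56, 0.828, -0.001, 0.0]
ft_force: [-2.4, 1.9, 7.2]
grip_width: 0.284
```

>>> {"api": "move_arm", "payload": {
  "claw": [0,0,0,0],
  "dp": [
    [0,0,0],
    [0,0,-0.05],
    [0,0,-0.12],
    [0,0,-0.08]
  ],
  "turn": [
    [0,0,0],
    [0,0,0],
    [0,0,0],
    [0,0,0]
  ]
}}

```text
clock: 2.88
position: [0.4709, -0.3959, 0.0572]
ee_rot: [-0.56, 0.828, -0.0, 0.0]
ft_force: [0.5, -0.0, -0.1]
grip_width: 0.282
```

Run:
```python
from h import *
o=manip.get_obs(); print(o["position"],o["grip_width"],o["ft_force"])
shot("wrist","d_wrist")
shot("side","d_side",(240,150,480,330),3.3)
```

```text
[ 0.4709 -0.3959  0.0572] 0.28235297791285674 [ 0.4845 -0.0413 -0.133 ]
```

View pics/d_wrist.png

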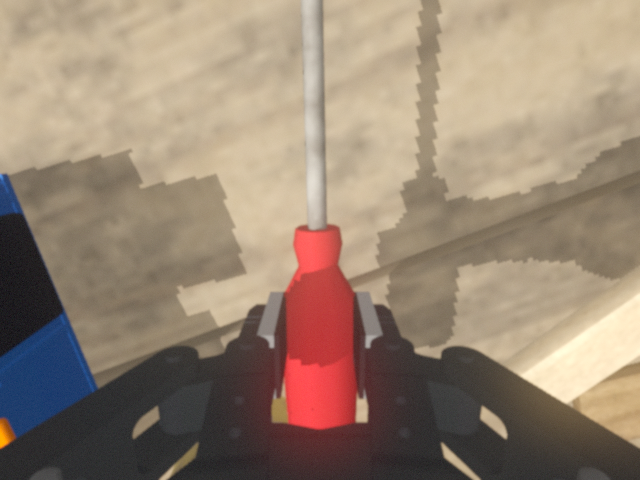

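View pics/d_side.png

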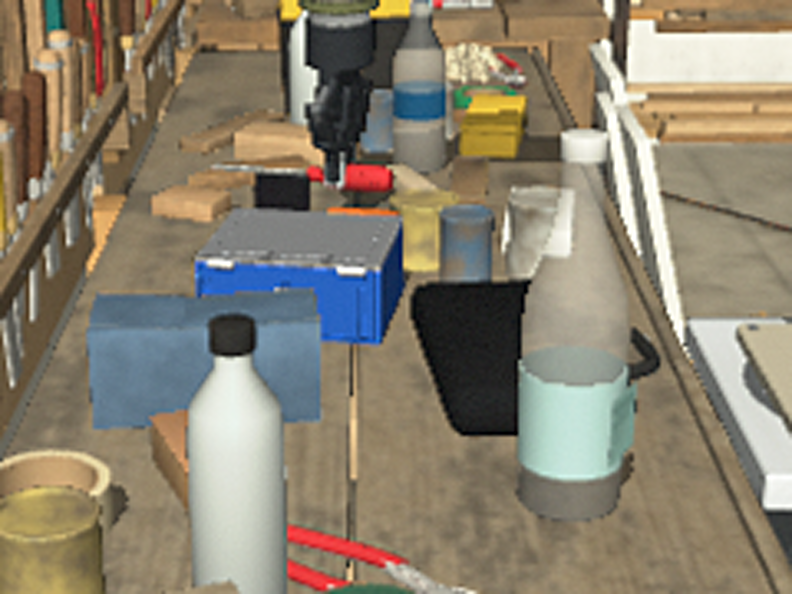

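Run:
```python
from h import *
plan((0.43,-.439,.15),down(-7.6),15)
```

```text
n 15 turn each [-0.0002, -0.0005, -0.1544] deg [  -0.1231   -0.3287 -104.2421]
dp [[0.018, 0.008, -0.03], [0.017, 0.01, -0.03], [0.016, 0.012, -0.03], [0.014, 0.014, -0.03], [0.013, 0.015, -0.03], [0.011, 0.017, -0.03], [0.008, 0.018, -0.03], [0.006, 0.019, -0.031], [0.004, 0.019, -0.03], [0.002, 0.02, -0.031], [-0.001, 0.02, -0.03], [-0.003, 0.02, -0.031], [-0.006, 0.019, -0.03], [-0.008, 0.018, -0.031], [-0.01, 0.017, -0.03]]
```

>>> {"api": "move_arm", "payload": {
  "claw": [0,0,0,0,0,0,0,0],
  "dp": [
    [0.018,0.008,-0.03],
    [0.017,0.01,-0.03],
    [0.016,0.012,-0.03],
    [0.014,0.014,-0.03],
    [0.013,0.015,-0.03],
    [0.011,0.017,-0.03],
    [0.008,0.018,-0.03],
    [0.006,0.019,-0.031]
  ],
  "turn": [
    [0,0,-0.1544],
    [0,0,-0.1544],
    [0,0,-0.1544],
    [0,0,-0.1544],
    [0,0,-0.1544],
    [0,0,-0.1544],
    [0,0,-0.1544],
    [0,0,-0.1544]
  ]
}}

```text
clock: 3.65
position: [0.4477, -0.4181, 0.1035]
ee_rot: [0.883, -0.469, -0.0, -0.0]
ft_force: [0.7, -0.1, -0.6]
grip_width: 0.282
```

>>> {"api": "move_arm", "payload": {
  "claw": [0,0,0,0,0,0,0,0],
  "dp": [
    [0.004,0.019,-0.03],
    [0.002,0.02,-0.031],
    [-0.001,0.02,-0.03],
    [-0.003,0.02,-0.031],
    [-0.006,0.019,-0.03],
    [-0.008,0.018,-0.031],
    [-0.01,0.017,-0.03],
    [0,0,0]
  ],
  "turn": [
    [0,0,-0.1544],
    [0,0,-0.1544],
    [0,0,-0.1544],
    [0,0,-0.1544],
    [0,0,-0.1544],
    [0,0,-0.1544],
    [0,0,-0.1544],
    [0,0,0]
  ]
}}

```text
clock: 4.32
position: [0.428, -0.439, 0.147]
ee_rot: [0.998, -0.064, 0.0, 0.001]
ft_force: [-0.8, -0.2, -0.6]
grip_width: 0.28
```

Run:
```python
from h import *
o=manip.get_obs(); print(o["position"],o["joint_pos"],R.from_quat(o["ee_rot"]).as_matrix()[:,0])
shot("wrist","e_wrist")
shot("side","e_side",(290,140,430,245),5.6)
shot("top","e_top",(400,200,520,290),6.6)
```

```text
[ 0.428 -0.439  0.147] [ 1.1161  0.4093 -0.4992  1.5795  0.2062  1.2045  0.4493] [ 0.9918 -0.128   0.0004]
```

View pics/e_wrist.png

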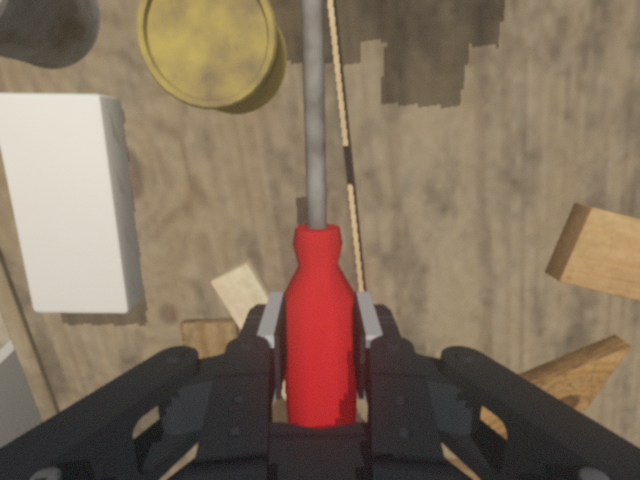

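View pics/e_side.png

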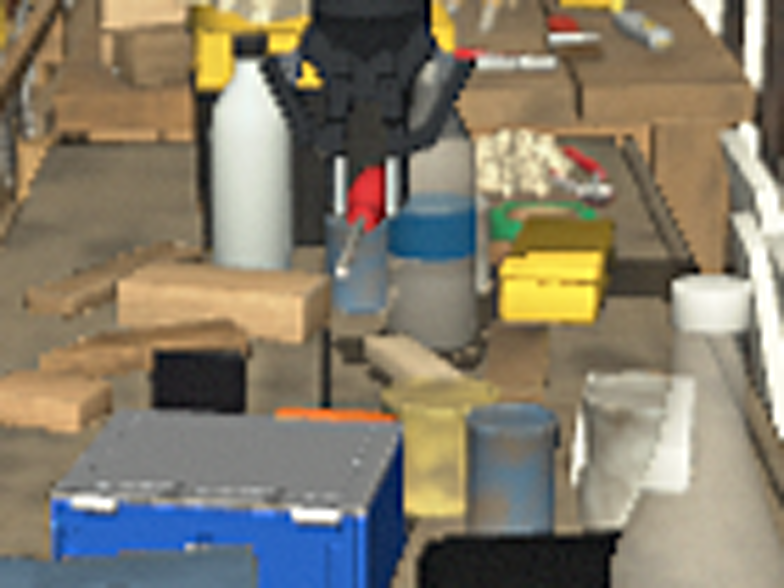

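View pics/e_top.png

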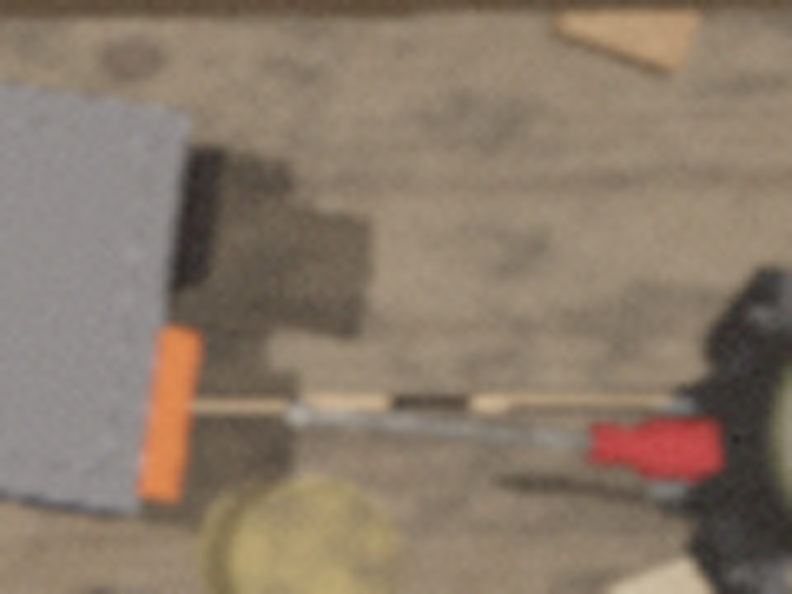

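```bash
cat >> h.py <<'E'
def tri(a,b):
    (c1,d1),(c2,d2)=a,b; A=np.column_stack([d1,-d2]); t=np.linalg.lstsq(A,c2-c1,rcond=None)[0]; p,q=c1+t[0]*d1,c2+t[1]*d2; return (p+q)/2,np.linalg.norm(p-q)
B0=np.array([.500,-.178,0]); BR=R.from_euler('z',-7.6,degrees=True)
def box(x,y,z): return B0+BR.apply(np.array([x,y,z])/1000)
E
python3 - <<'E'
from h import *
it,Pt=pose("top"); i,P=pose("side")
t,e=tri(ray(it,Pt,444.8,262.6),ray(i,P,351.1,188.2)); print(t,e)
print("tool",np.linalg.inv(T(manip.get_obs()))@np.append(t,1))
print("box",BR.inv().apply(t-B0))
# lip check in side: orange
for q in [(-77,-91,74),(-7,-91,74),(-42,-83,74)]: print(q,box(*q),(proj(i,P,box(*q))-[290,140])*5.6,(proj(it,Pt,box(*q))-[400,200])*6.6)
E
```

```text
[ 0.4436 -0.286   0.1514] 0.001378016486253388
tool [-0.0058 -0.1522 -0.0056  1.    ]
box [-0.0416 -0.1145  0.1514]
(-77, -91, 74) [ 0.4116 -0.258   0.074 ] [399.3277 412.3607] [181.9219 495.8149]
(-7, -91, 74) [ 0.481  -0.2673  0.074 ] [279.2272 408.3201] [198.2964 327.9912]
(-42, -83, 74) [ 0.4474 -0.2547  0.074 ] [337.1867 414.5339] [170.9767 409.3475]
```

>>> {"api": "move_arm", "payload": {
  "claw": [0,0,0,0,0,0,0,0],
  "dp": [
    [0,0,0.12],
    [0,0,0.15],
    [0,0,0.15],
    [0,0,0.08],
    [0,0,0],
    [0,-0.05,0],
    [0,-0.08,0],
    [0,-0.03,0]
  ],
  "turn": [
    [0,0,0],
    [0,0,0],
    [0,0,0],
    [0,0,0],
    [0,0,0],
    [0,0,0],
    [0,0,0],
    [0,0,0]
  ]
}}

```text
clock: 5.13
position: [0.4347, -0.4039, 0.048]
ee_rot: [0.998, -0.066, 0.001, 0.0]
ft_force: [1.6, 1.2, -0.8]
grip_width: 0.285
```

Run:
```python
from h import *
o=manip.get_obs(); print(o["position"],o["ft_force"])
t=(T(o)@[-.0058,-.1522,-.0056,1])[:3]; print("tip box",BR.inv().apply(t-B0))
shot("side","f_side",(290,140,430,245),5.6)
shot("top","f_top",(400,200,520,290),6.6)
```

```text
[ 0.4347 -0.4039  0.048 ] [ 1.5981  1.2434 -0.826 ]
tip box [-0.0407 -0.0804  0.0535]
```

View pics/f_side.png

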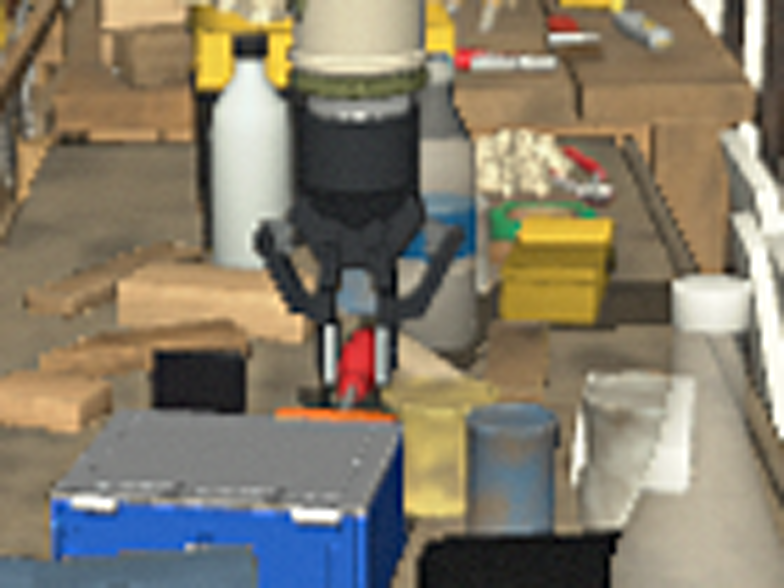

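View pics/f_top.png

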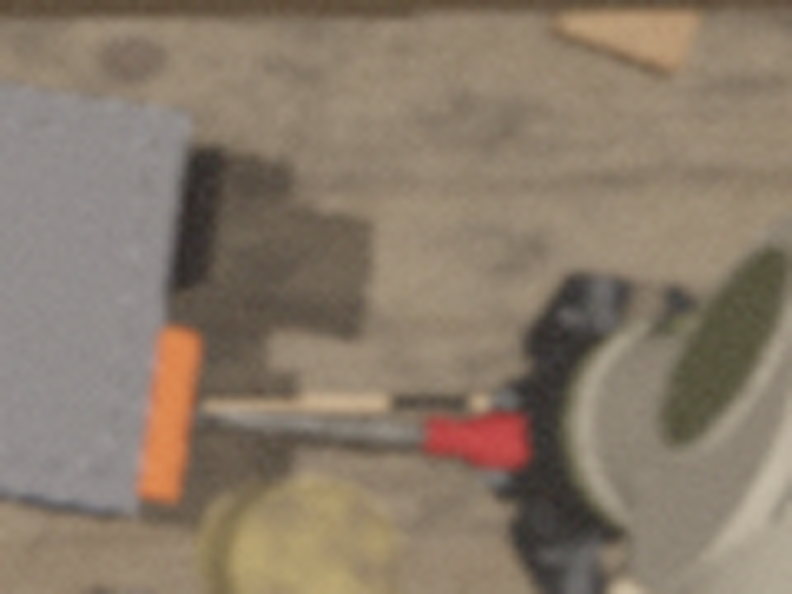

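```bash
cat > arc.py <<'E'
from h import *
import sys
# from current tip (y,z in box mm) follow theta list -> dp rows
def rows(th,r0,r1,off,n=None):
    o=manip.get_obs(); t=BR.inv().apply((T(o)@[-.0058,-.1522,-.0056,1])[:3]-B0)*1000
    print("tip",t,"theta now",np.degrees(np.arctan2(t[2]-70,75-t[1])),"r",np.hypot(t[2]-70,75-t[1]))
    p=t[1:].copy(); out=[]
    for a in th:
        r=r0+(r1-r0)*a/98.5; a=np.radians(a); q=np.array([75,70])+r*np.array([-np.cos(a),np.sin(a)])+off*np.array([-np.sin(a),-np.cos(a)])
        d=q-p; w=[round(-d[0]/200,3),round(-d[1]/200,3)]; p=p+np.array([-w[0],-w[1]])*200; out.append([0,w[0],w[1]])
    print(out)
E
python3 - <<'E'
from arc import *
rows([-3,0,3,7,11,15,19,23],155,148,1)
E
```

```text
tip [-41.0151 -81.4198  53.391 ] theta now -6.061070533972833 r 157.2991233115573
[[0, np.float64(-0.007), np.float64(-0.037)], [0, np.float64(-0.0), np.float64(-0.041)], [0, np.float64(-0.002), np.float64(-0.041)], [0, np.float64(-0.006), np.float64(-0.053)], [0, np.float64(-0.009), np.float64(-0.053)], [0, np.float64(-0.013), np.float64(-0.052)], [0, np.float64(-0.017), np.float64(-0.051)], [0, np.float64(-0.02), np.float64(-0.05)]]
```

>>> {"api": "move_arm", "payload": {
  "claw": [0,0,0,0,0,0,0,0],
  "dp": [
    [0,-0.007,-0.037],
    [0,0,-0.041],
    [0,-0.002,-0.041],
    [0,-0.006,-0.053],
    [0,-0.009,-0.053],
    [0,-0.013,-0.052],
    [0,-0.017,-0.051],
    [0,-0.02,-0.05]
  ],
  "turn": [
    [0,0,0],
    [0,0,0],
    [0,0,0],
    [0,0,0],
    [0,0,0],
    [0,0,0],
    [0,0,0],
    [0,0,0]
  ]
}}

```text
clock: 5.9
position: [0.435, -0.3914, 0.1233]
ee_rot: [0.998, -0.067, 0.0, 0.0]
ft_force: [-0.1, -1.1, -1.0]
grip_width: 0.285
```

Run:
```python
from arc import *
rows([28,33,38,43,48,53,58,63],155,146,1)
shot("side","g_side",(290,140,430,245),5.6)
shot("top","g_top",(360,180,520,300),5)
```

```text
tip [-41.9162 -67.9354 128.7819] theta now 22.354821134828054 r 154.55043619031403
[[0, np.float64(-0.039), np.float64(-0.06)], [0, np.float64(-0.036), np.float64(-0.056)], [0, np.float64(-0.04), np.float64(-0.053)], [0, np.float64(-0.044), np.float64(-0.049)], [0, np.float64(-0.048), np.float64(-0.044)], [0, np.float64(-0.052), np.float64(-0.041)], [0, np.float64(-0.055), np.float64(-0.035)], [0, np.float64(-0.057), np.float64(-0.031)]]
```

View pics/g_side.png

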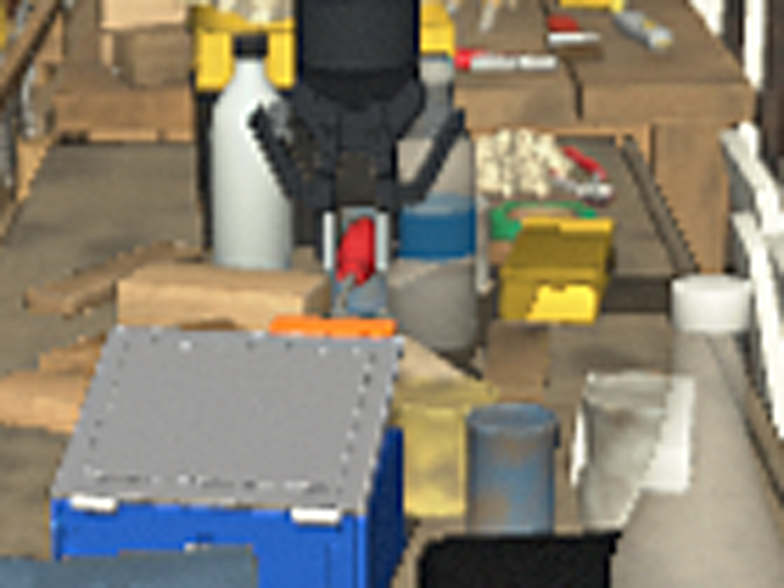

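View pics/g_top.png

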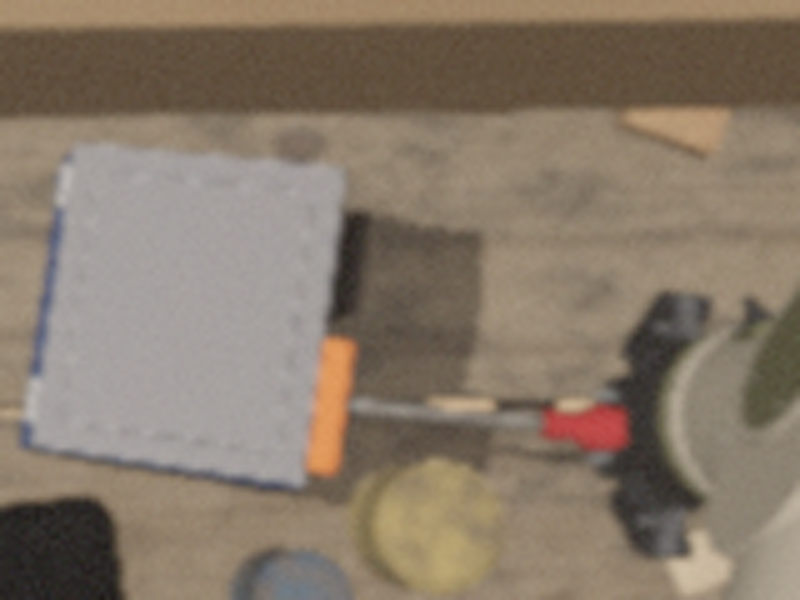

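>>> {"api": "move_arm", "payload": {
  "claw": [0,0,0,0,0,0,0,0],
  "dp": [
    [0,-0.034,-0.06],
    [0,-0.036,-0.056],
    [0,-0.04,-0.053],
    [0,-0.044,-0.049],
    [0,-0.048,-0.044],
    [0,-0.052,-0.041],
    [0,-0.055,-0.035],
    [0,-0.057,-0.031]
  ],
  "turn": [
    [0,0,0],
    [0,0,0],
    [0,0,0],
    [0,0,0],
    [0,0,0],
    [0,0,0],
    [0,0,0],
    [0,0,0]
  ]
}}

```text
clock: 6.67
position: [0.4448, -0.3178, 0.1966]
ee_rot: [0.998, -0.066, 0.0, 0.0]
ft_force: [0.1, -0.9, 0.1]
grip_width: 0.286
```

Run:
```python
from arc import *
rows([66,70,74,78,82,86,89,91],150,146,1)
shot("side","h_side",(290,140,430,245),5.6)
```

```text
tip [-41.9943   6.3764 202.1563] theta now 62.55891481390967 r 148.9109890078581
[[0, np.float64(-0.039), np.float64(-0.01)], [0, np.float64(-0.048), np.float64(-0.019)], [0, np.float64(-0.049), np.float64(-0.015)], [0, np.float64(-0.05), np.float64(-0.012)], [0, np.float64(-0.05), np.float64(-0.009)], [0, np.float64(-0.051), np.float64(-0.005)], [0, np.float64(-0.038), np.float64(-0.001)], [0, np.float64(-0.026), np.float64(0.0)]]
```

View pics/h_side.png

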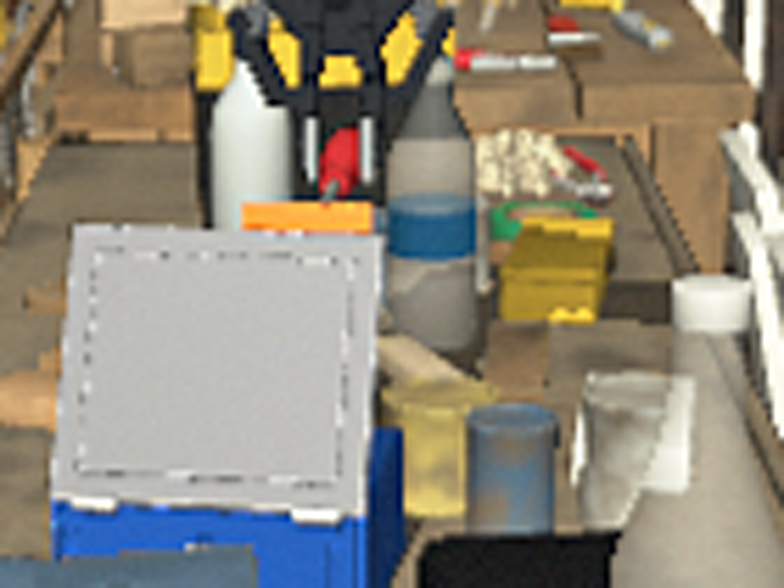

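>>> {"api": "move_arm", "payload": {
  "claw": [0,0,0,0,0,0,0,0],
  "dp": [
    [0,-0.044,0],
    [0,-0.048,0],
    [0,-0.05,0],
    [0,-0.05,0],
    [0,-0.05,0],
    [0,-0.05,0],
    [0,-0.04,0],
    [0,-0.02,0]
  ],
  "turn": [
    [0,0,0],
    [0,0,0],
    [0,0,0],
    [0,0,0],
    [0,0,0],
    [0,0,0],
    [0,0,0],
    [0,0,0]
  ]
}}

```text
clock: 7.38
position: [0.4543, -0.2476, 0.1958]
ee_rot: [0.998, -0.066, 0.0, -0.0]
ft_force: [-0.4, -0.1, -0.7]
grip_width: 0.282
```

Run:
```python
from arc import *
rows([98.5],146,135,1)
print(manip.get_obs()["ft_force"])
shot("side","i_side",(290,140,430,245),5.6)
shot("top","i_top",(340,180,500,300),5)
```

```text
tip [-42.0592  77.1361 201.3847] theta now 90.93144998508325 r 131.4020758474839
[[0, np.float64(-0.084), np.float64(-0.011)]]
[-0.3957 -0.1066 -0.7373]
```

View pics/i_side.png

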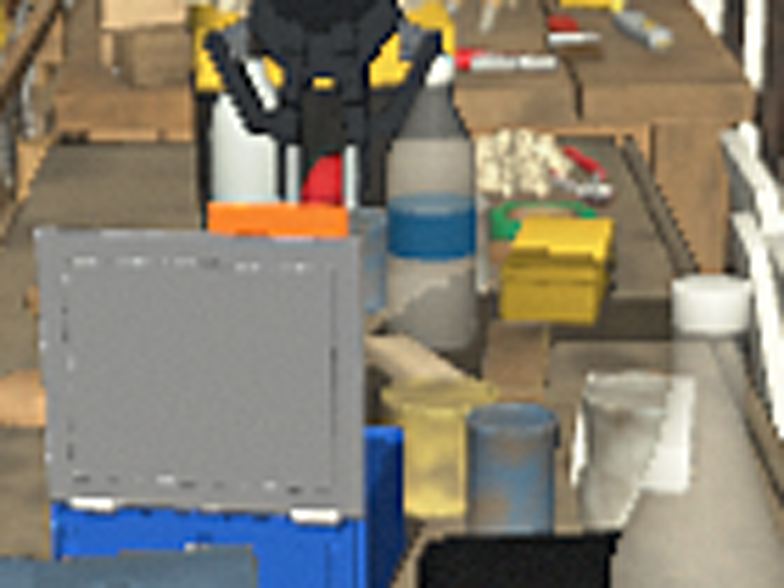

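View pics/i_top.png

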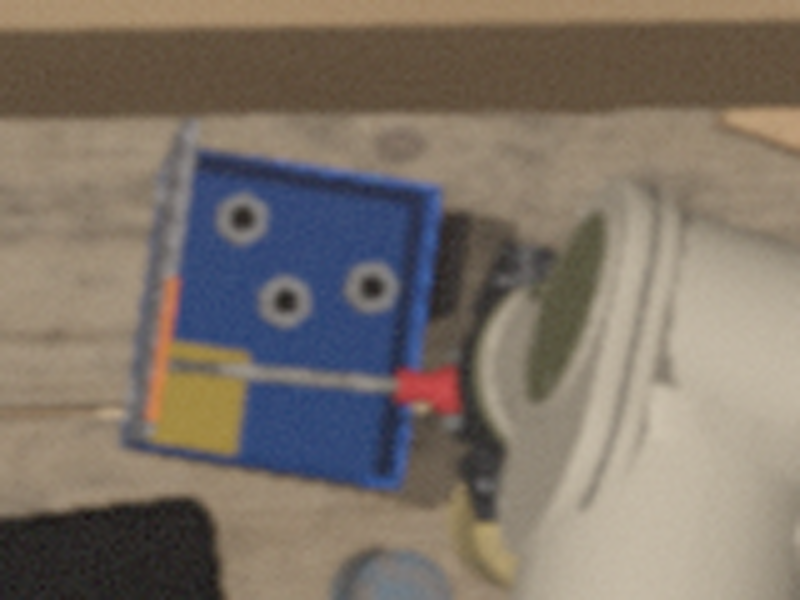

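>>> {"api": "move_arm", "payload": {
  "claw": [0,0,0,0,0,0],
  "dp": [
    [0,-0.03,0],
    [0,-0.025,0],
    [0,-0.02,0],
    [0,-0.01,0],
    [0,-0.01,0],
    [0,0,0]
  ],
  "turn": [
    [0,0,0],
    [0,0,0],
    [0,0,0],
    [0,0,0],
    [0,0,0],
    [0,0,0]
  ]
}}

```text
clock: 7.98
position: [0.4564, -0.2304, 0.1958]
ee_rot: [0.998, -0.066, 0.0, 0.0]
ft_force: [-0.2, -2.6, -1.4]
grip_width: 0.281
```

Run:
```python
from arc import *
rows([98.5],146,135,1)
for k in range(4): print(manip.get_obs()["ft_force"])
shot("side","j_side",(290,140,430,245),5.6)
shot("top","j_top",(340,180,500,300),5)
```

```text
tip [-42.0094  94.5224 201.2831] theta now 98.45817602512307 r 132.72669847984412
[[0, np.float64(0.003), np.float64(-0.012)]]
[-0.229  -2.5632 -1.3736]
[-0.229  -2.5632 -1.3736]
[-0.229  -2.5632 -1.3736]
[-0.229  -2.5632 -1.3736]
```

View pics/j_side.png

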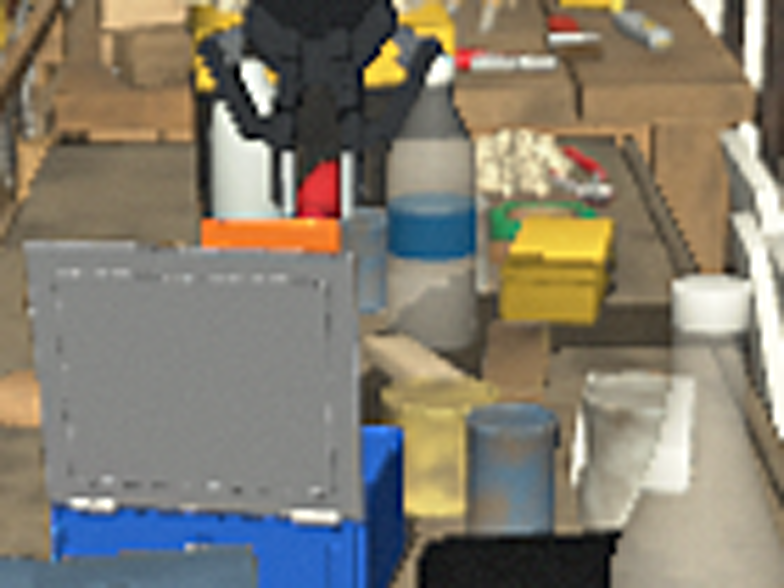

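View pics/j_top.png

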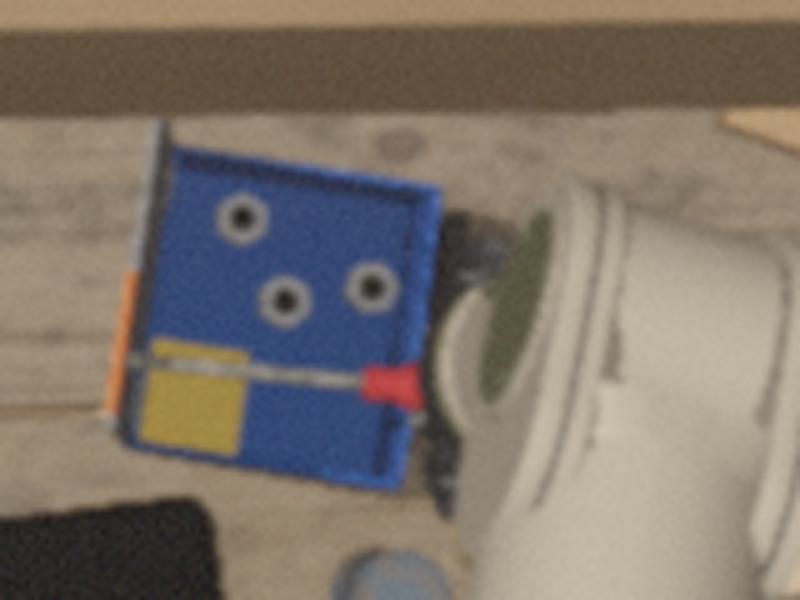

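>>> {"api": "move_arm", "payload": {
  "claw": [0,0,0],
  "dp": [
    [0,-0.008,0],
    [0,-0.007,0],
    [0,0,0]
  ],
  "turn": [
    [0,0,0],
    [0,0,0],
    [0,0,0]
  ]
}}

```text
clock: 8.33
position: [0.4569, -0.2272, 0.1957]
ee_rot: [0.998, -0.066, 0.0, 0.0]
ft_force: [1.1, -2.7, -1.4]
grip_width: 0.283
```

Run:
```python
from arc import *
rows([98.5],146,135,1)
shot("side","k_side",(290,140,430,245),5.6)
shot("top","k_top",(340,180,500,300),5)
```

```text
tip [-41.9828  97.7377 201.3213] theta now 99.82310800205025 r 133.27520062667818
[[0, np.float64(0.019), np.float64(-0.012)]]
```

View pics/k_side.png

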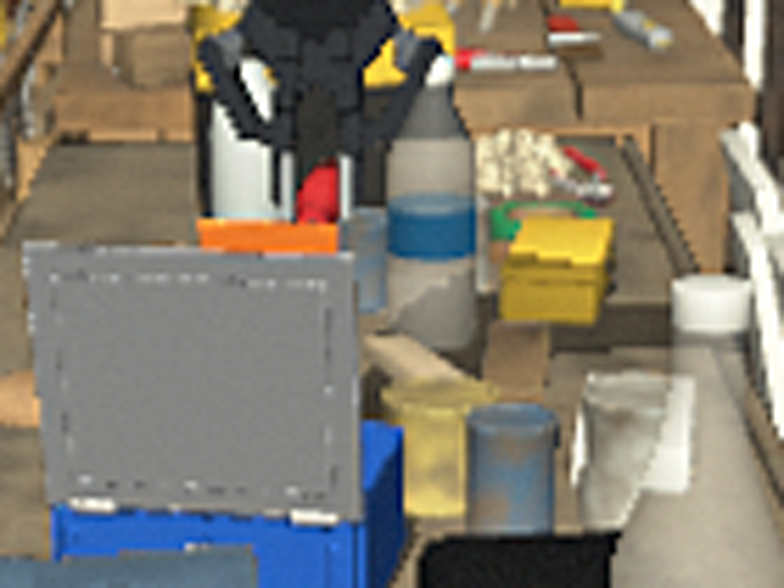

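>>> {"api": "move_arm", "payload": {
  "claw": [0,0,0,0,0,0,0,0],
  "dp": [
    [0,0.02,0],
    [0,0.06,0],
    [0,0.12,0],
    [0,0.17,0],
    [0,0.19,0],
    [0,0.19,0],
    [0,0.15,0],
    [0,0.05,0]
  ],
  "turn": [
    [0,0,0],
    [0,0,0],
    [0,0,0],
    [0,0,0],
    [0,0,0],
    [0,0,0],
    [0,0,0],
    [0,0,0]
  ]
}}

```text
clock: 9.1
position: [0.4285, -0.4218, 0.1948]
ee_rot: [0.998, -0.07, -0.001, 0.0]
ft_force: [-0.2, -0.3, -0.7]
grip_width: 0.281
```

Run:
```python
from arc import *
o=manip.get_obs();print(o["position"])
shot("top","l_top",(340,180,500,300),5)
shot("side","l_side",(290,140,430,245),5.6)
plan((0.4712,-.396,.065),down(-111.6),15)
```

```text
[ 0.4285 -0.4218  0.1948]
n 15 turn each [0.0, 0.0001, 0.1537] deg [  0.0224   0.0712 103.7298]
dp [[0.013, -0.009, 0.043], [0.011, -0.011, 0.043], [0.01, -0.012, 0.043], [0.009, -0.013, 0.043], [0.007, -0.014, 0.043], [0.005, -0.015, 0.043], [0.003, -0.015, 0.043], [0.001, -0.016, 0.044], [-0.0, -0.016, 0.043], [-0.002, -0.015, 0.044], [-0.004, -0.015, 0.043], [-0.006, -0.014, 0.044], [-0.008, -0.014, 0.043], [-0.01, -0.013, 0.044], [-0.011, -0.011, 0.043]]
```

View pics/l_top.png

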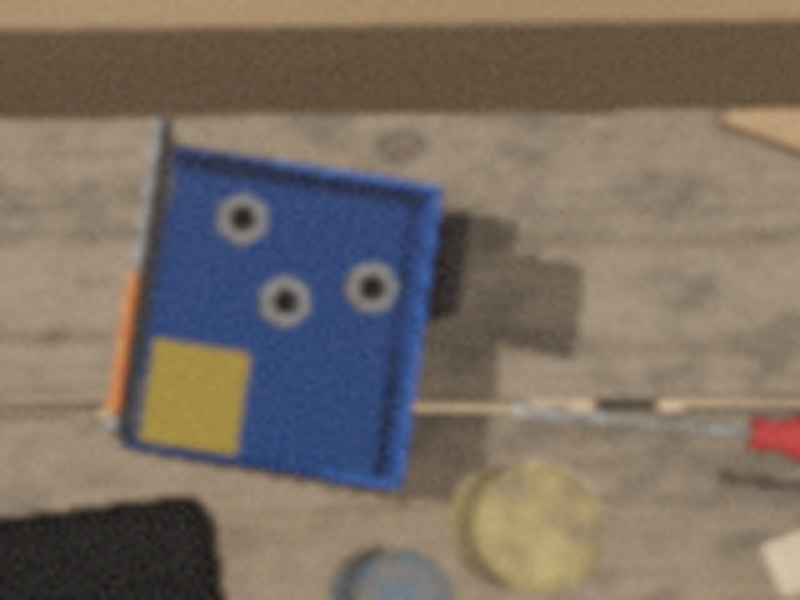

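View pics/l_side.png

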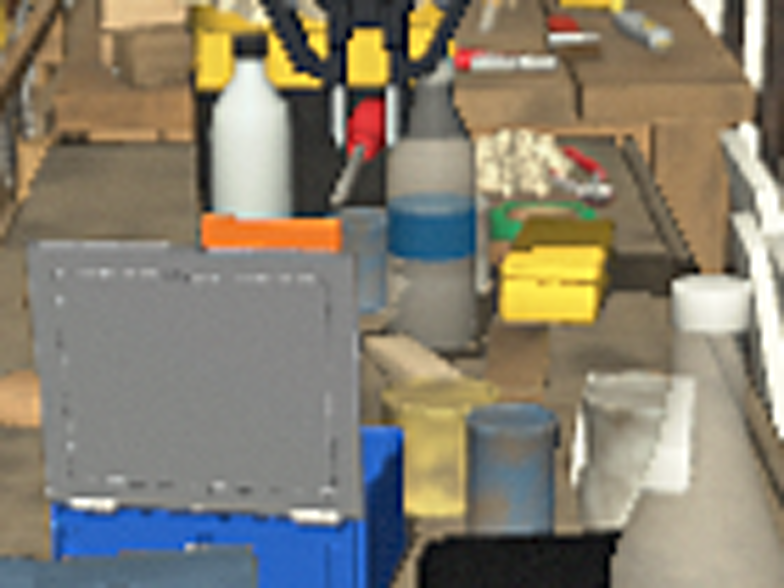

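>>> {"api": "move_arm", "payload": {
  "claw": [0,0,0,0,0,0,0,0],
  "dp": [
    [0.013,-0.009,0.043],
    [0.011,-0.011,0.043],
    [0.01,-0.012,0.043],
    [0.009,-0.013,0.043],
    [0.007,-0.014,0.043],
    [0.005,-0.015,0.043],
    [0.003,-0.015,0.043],
    [0.001,-0.016,0.043]
  ],
  "turn": [
    [0,0,0.154],
    [0,0,0.154],
    [0,0,0.154],
    [0,0,0.154],
    [0,0,0.154],
    [0,0,0.154],
    [0,0,0.154],
    [0,0,0.154]
  ]
}}

```text
clock: 9.87
position: [0.4543, -0.4021, 0.1266]
ee_rot: [0.851, -0.525, -0.0, -0.0]
ft_force: [0.3, 0.4, -1.6]
grip_width: 0.286
```

>>> {"api": "move_arm", "payload": {
  "claw": [0,0,0,0,0,0,0,0],
  "dp": [
    [0,-0.016,0.043],
    [-0.002,-0.015,0.043],
    [-0.004,-0.015,0.043],
    [-0.006,-0.014,0.043],
    [-0.008,-0.014,0.043],
    [-0.01,-0.013,0.043],
    [-0.011,-0.011,0.043],
    [0,0,0]
  ],
  "turn": [
    [0,0,0.154],
    [0,0,0.154],
    [0,0,0.154],
    [0,0,0.154],
    [0,0,0.154],
    [0,0,0.154],
    [0,0,0.154],
    [0,0,0]
  ]
}}

```text
clock: 10.53
position: [0.4733, -0.3904, 0.0651]
ee_rot: [-0.561, 0.828, 0.001, 0.0]
ft_force: [-0.3, 0.1, -0.6]
grip_width: 0.283
```

>>> {"api": "move_arm", "payload": {
  "claw": [0,0,0,0,0,0],
  "dp": [
    [0,0,0.08],
    [0,0,0.09],
    [0,0,0.06],
    [0,0,0.03],
    [0,0,0.015],
    [0,0,0]
  ],
  "turn": [
    [0,0,0],
    [0,0,0],
    [0,0,0],
    [0,0,0],
    [0,0,0],
    [0,0,0]
  ]
}}

```text
clock: 11.03
position: [0.4726, -0.3927, 0.0115]
ee_rot: [-0.563, 0.827, 0.001, -0.0]
ft_force: [-0.6, 1.0, -0.8]
grip_width: 0.288
```

Run:
```python
from h import *
o=manip.get_obs(); print(o["position"],o["ft_force"])
shot("wrist","m_wrist")
```

```text
[ 0.4726 -0.3927  0.0115] [-0.5673  1.0066 -0.8264]
```

View pics/m_wrist.png

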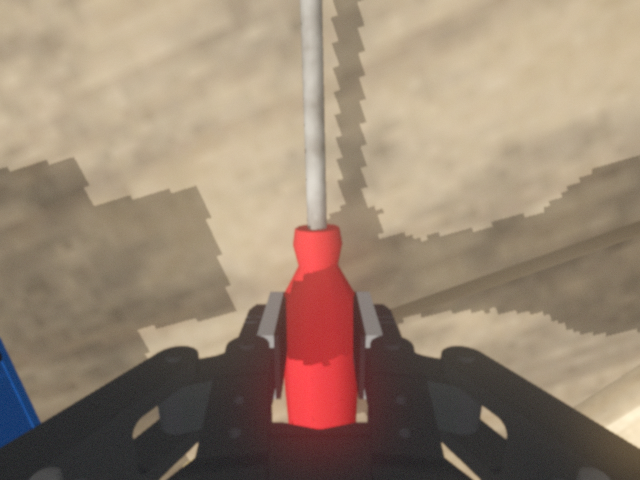

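>>> {"api": "move_arm", "payload": {
  "claw": [0,0,0,0.15,0.4,1,1,1],
  "dp": [
    [0,0,0.014],
    [0,0,0.01],
    [0,0,0],
    [0,0,0],
    [0,0,0],
    [0,0,0],
    [0,0,0],
    [0,0,0]
  ],
  "turn": [
    [0,0,0],
    [0,0,0],
    [0,0,0],
    [0,0,0],
    [0,0,0],
    [0,0,0],
    [0,0,0],
    [0,0,0]
  ]
}}

```text
clock: 11.75
position: [0.4735, -0.3934, 0.0074]
ee_rot: [-0.562, 0.827, -0.001, 0.0]
ft_force: [-0.5, 0.4, 0.1]
grip_width: 0.813
```

>>> {"api": "move_arm", "payload": {
  "claw": [1,1,1,1,1,1],
  "dp": [
    [0,0,-0.02],
    [0,0,-0.1],
    [0,0,-0.18],
    [0,0,-0.2],
    [0,0,-0.2],
    [0,0,-0.15]
  ],
  "turn": [
    [0,0,0],
    [0,0,0],
    [0,0,0],
    [0,0,0],
    [0,0,0],
    [0,0,0]
  ]
}}

```text
clock: 12.25
position: [0.4736, -0.3935, 0.1812]
ee_rot: [-0.562, 0.827, -0.002, 0.001]
ft_force: [0.6, -0.6, -0.2]
grip_width: 1.003
```

Run:
```python
from h import *
o=manip.get_obs(); print(o["position"],o["grip_width"],o["joint_pos"])
shot("wrist","n_wrist")
h=box(38,-79,95); print("handle",h)
plan((h[0],h[1],.20),down(-97.6),6)
```

```text
[ 0.4736 -0.3935  0.1812] 1.0033723960327825 [ 0.8034  0.3505 -0.2318  1.5484  0.0835  1.2486 -1.3881]
handle [ 0.5272 -0.2613  0.095 ]
n 6 turn each [-0.0022, -0.001, -0.0517] deg [ -0.5997  -0.2598 -13.9711]
dp [[-0.119, 0.001, -0.011], [-0.119, -0.004, -0.011], [-0.119, -0.009, -0.011], [-0.119, -0.014, -0.011], [-0.118, -0.018, -0.011], [-0.117, -0.023, -0.011]]
```

View pics/n_wrist.png

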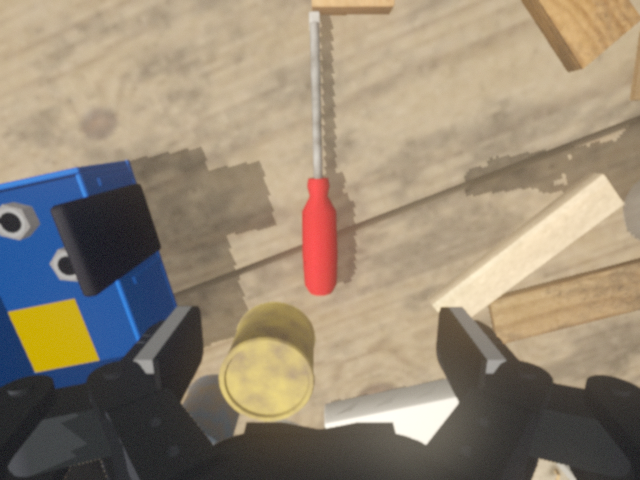

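>>> {"api": "move_arm", "payload": {
  "claw": [1,1,1,1,1,1,1],
  "dp": [
    [-0.119,0.001,-0.011],
    [-0.119,-0.004,-0.011],
    [-0.119,-0.009,-0.011],
    [-0.119,-0.014,-0.011],
    [-0.118,-0.018,-0.011],
    [-0.117,-0.023,-0.011],
    [0,0,0]
  ],
  "turn": [
    [-0.002,-0.001,-0.052],
    [-0.002,-0.001,-0.052],
    [-0.002,-0.001,-0.052],
    [-0.002,-0.001,-0.052],
    [-0.002,-0.001,-0.052],
    [-0.002,-0.001,-0.052],
    [0,0,0]
  ]
}}

```text
clock: 12.88
position: [0.5276, -0.2521, 0.1909]
ee_rot: [-0.664, 0.748, 0.006, 0.001]
ft_force: [1.0, 0.1, -0.4]
grip_width: 1.004
```

Run:
```python
from h import *
o=manip.get_obs(); print(o["position"],o["joint_pos"],R.from_quat(o["ee_rot"]).as_matrix())
i,P,im=shot("wrist","o_wrist")
for x,y in [(10,-74),(66,-74),(66,-84),(10,-84)]: print(proj(i,P,box(x,y,110)))
shot("top","o_top",(340,180,500,300),5)
h=box(38,-79,95); plan((h[0],h[1],.12),down(-97.6),3)
```

```text
[ 0.5276 -0.2521  0.1909] [ 0.6598  0.2988 -0.3486  1.603   0.0986  1.2675 -1.3949] [[-0.1189 -0.9929 -0.0066]
 [-0.9929  0.1189  0.0092]
 [-0.0084  0.0077 -0.9999]]
[327.5194 293.1403]
[329.444  202.8008]
[346.9015 203.0682]
[343.8426 293.4072]
n 3 turn each [0.0037, 0.0025, 0.0022] deg [0.5025 0.3426 0.2991]
dp [[0.007, -0.005, 0.117], [0.006, -0.004, 0.117], [0.007, -0.005, 0.118]]
```

View pics/o_wrist.png

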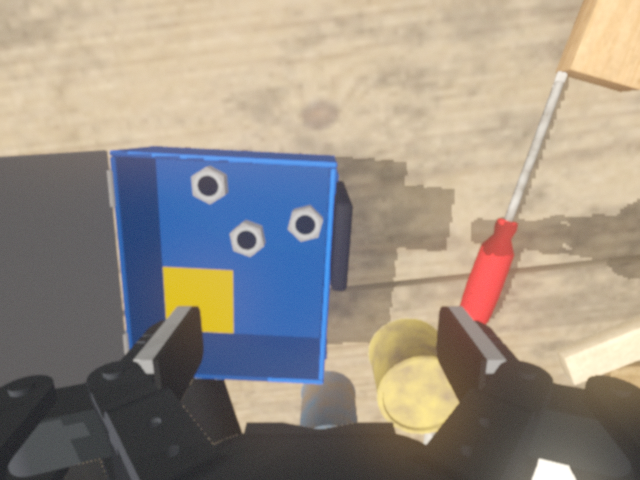

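View pics/o_top.png

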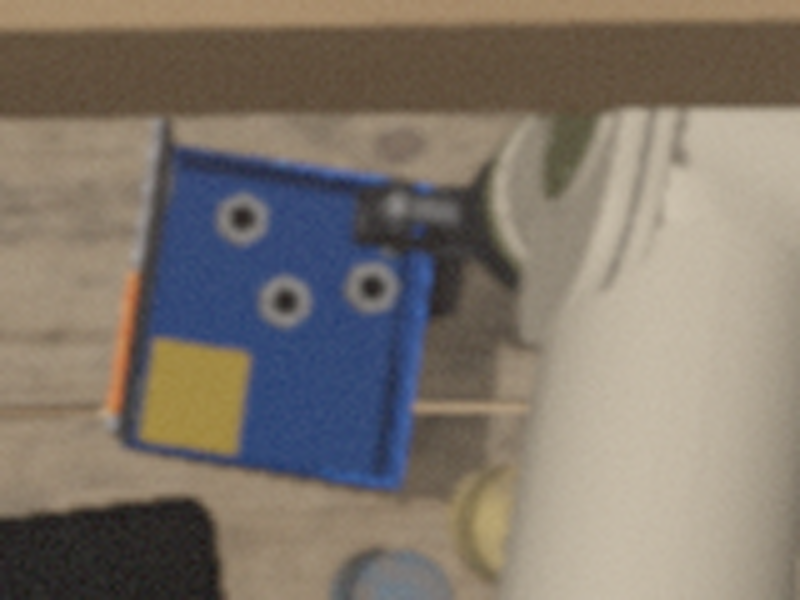

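>>> {"api": "move_arm", "payload": {
  "claw": [1,1,1,1],
  "dp": [
    [0.01,-0.005,0.117],
    [0.009,-0.004,0.117],
    [0.01,-0.005,0.118],
    [0,0,0]
  ],
  "turn": [
    [0.004,0.002,0.002],
    [0.004,0.002,0.002],
    [0.004,0.002,0.002],
    [0,0,0]
  ]
}}

```text
clock: 13.32
position: [0.5232, -0.2654, 0.1151]
ee_rot: [-0.657, 0.754, 0.003, -0.001]
ft_force: [-0.6, 0.2, -0.3]
grip_width: 0.997
```

Run:
```python
from h import *
i,P,im=shot("wrist","p_wrist",(240,160,440,310),4)
o=manip.get_obs(); print(o["position"],R.from_quat(o["ee_rot"]).as_matrix()[:,0])
for x,y in [(10,-74),(66,-74),(66,-84),(10,-84)]: print((proj(i,P,box(x,y,110))-[240,160])*4)
```

```text
[ 0.5243 -0.2655  0.1177] [-0.1369 -0.9906 -0.0022]
[233.4739 795.4559]
[222.2342 286.9291]
[325.6148 286.5481]
[327.2554 795.2361]
```

View pics/p_wrist.png

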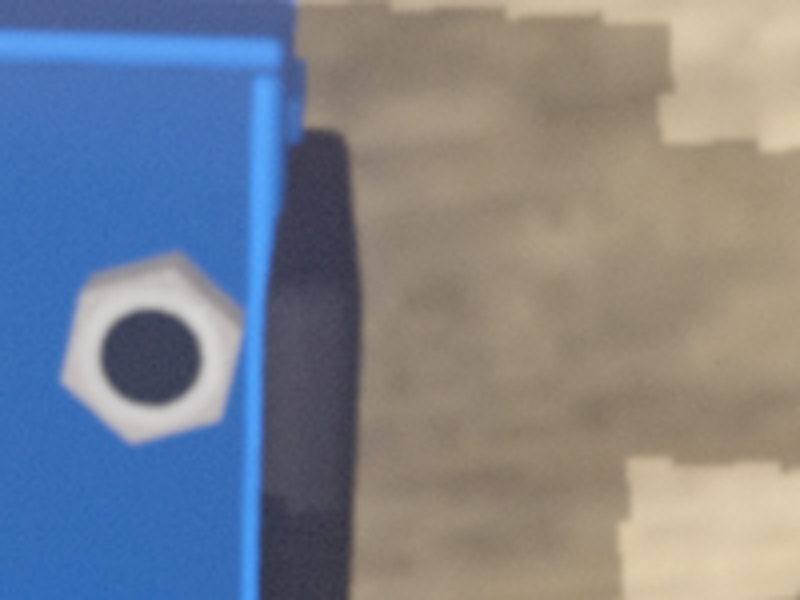

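>>> {"api": "move_arm", "payload": {
  "claw": [1,1,1,1,1],
  "dp": [
    [0,0,0.06],
    [0,0,0.08],
    [0,0,0.05],
    [0,0,0.012],
    [0,0,0]
  ],
  "turn": [
    [0,0,0],
    [0,0,0],
    [0,0,0],
    [0,0,0],
    [0,0,0]
  ]
}}

```text
clock: 13.78
position: [0.5261, -0.2653, 0.0794]
ee_rot: [-0.657, 0.754, 0.0, 0.001]
ft_force: [0.4, 0.3, 0.3]
grip_width: 1.002
```

>>> {"api": "move_arm", "payload": {
  "claw": [0,0,0,0,0,0,0,0],
  "dp": [
    [0,0,0],
    [0,0,0],
    [0,0,0],
    [0,0,0],
    [0,0,0],
    [0,0,0],
    [0,0,0],
    [0,0,0]
  ],
  "turn": [
    [0,0,0],
    [0,0,0],
    [0,0,0],
    [0,0,0],
    [0,0,0],
    [0,0,0],
    [0,0,0],
    [0,0,0]
  ],
  "grip_force": 110
}}

```text
clock: 14.45
position: [0.5267, -0.265, 0.08]
ee_rot: [-0.658, 0.753, -0.0, 0.001]
ft_force: [0.7, 0.8, 5.3]
grip_width: 0.099
```

Run:
```python
from h import *
i,P,im=shot("wrist","q_wrist")
shot("top","q_top",(340,180,500,300),5)
o=manip.get_obs(); print(o["position"],R.from_quat(o["ee_rot"]).as_matrix(),o["grip_width"],o["ft_force"],o["joint_pos"])
```

```text
[ 0.5267 -0.265   0.08  ] [[-0.1351 -0.9908  0.0016]
 [-0.9908  0.1351  0.0009]
 [-0.0011 -0.0015 -1.    ]] 0.09806743638167117 [-0.1522  1.0683  5.1374] [ 0.6578  0.4044 -0.3275  1.7129  0.1451  1.047  -1.4241]
```

View pics/q_wrist.png

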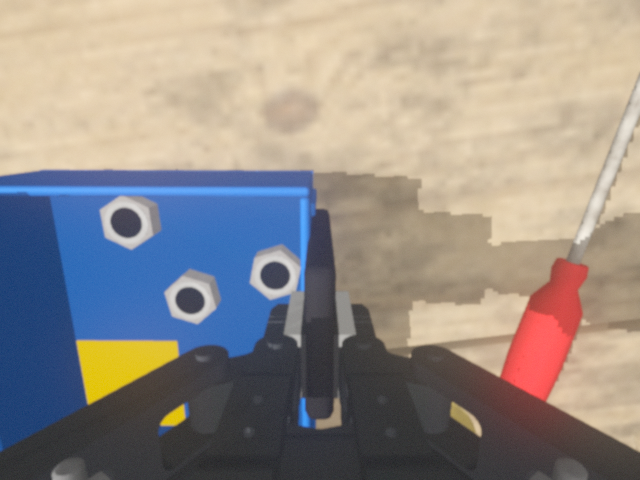

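View pics/q_top.png

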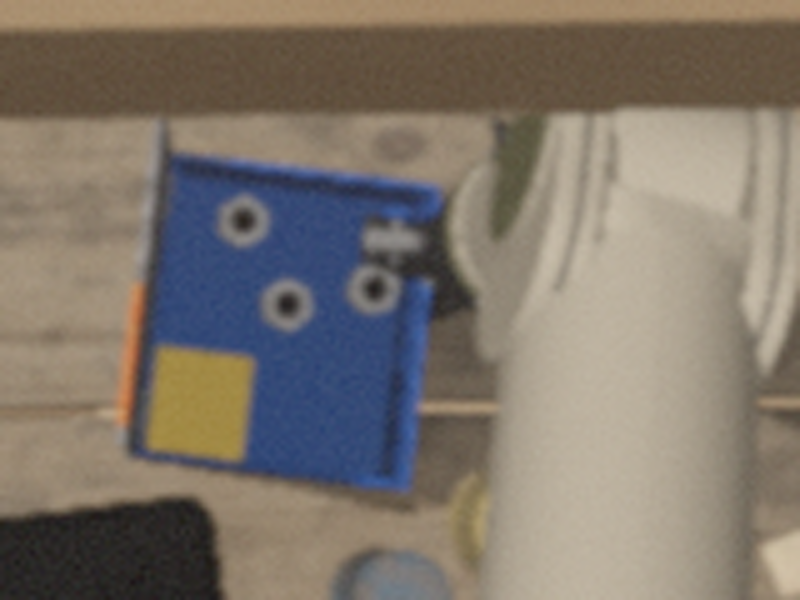

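```bash
python3 - <<'E'
from h import *
iw=cams.camera_info("wrist"); it,Pt=pose("top"); i,P=pose("side")
Pb=np.load("pics/b_wrist.npz")["P"]
print("cup top",tri(ray(it,Pt,419,298),ray(iw,Pb,212,413)))
# bag: top-view corner vs side view corner ; side crop a: bag top far-left corner approx (415,285)/3.3+(240,150)
print("bag corner TL", tri(ray(it,Pt,293,288),ray(i,P,240+530/3.3,150+282/3.3)))
print("bag corner TR", tri(ray(it,Pt,383,282),ray(i,P,240+415/3.3,150+287/3.3)))
for z in(0,.05,.08): print(z,onz(it,Pt,383,282,z),onz(i,P,240+415/3.3,150+287/3.3,z))
E
python3 - <<'E'
import cv2
im=cv2.imread("pics/a_side.png")[140:340,230:470]; cv2.imwrite("pics/a_sidez.png",cv2.resize(im,None,fx=3,fy=3,interpolation=cv2.INTER_CUBIC))
E
```

```text
cup top (array([ 0.3472, -0.236 ,  0.067 ]), np.float64(0.006491682950122508))
bag corner TL (array([0.3531, 0.1088, 0.1347]), np.float64(0.059371015297816826))
bag corner TR (array([ 0.3973, -0.1407,  0.0374]), np.float64(0.006372106491933221))
0 [ 0.3938 -0.1455  0.    ] [ 0.3972 -0.2406  0.    ]
0.05 [ 0.3943 -0.1389  0.05  ] [ 0.4016 -0.107   0.05  ]
0.08 [ 0.3946 -0.1349  0.08  ] [ 0.4043 -0.0268  0.08  ]
```

View pics/a_sidez.png

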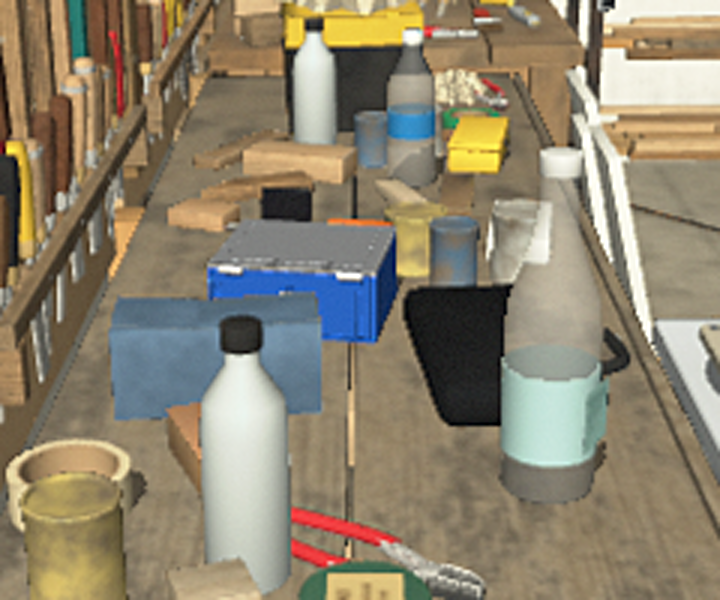

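```bash
cat > tilt.py <<'E'
from h import *
PB=np.array([-.085,.075,0])
def boxtcp():
    it,Pt=pose("top")
    c=[onz(it,Pt,340+u/5,180+v/5,.07)[:2] for u,v in [(170,152),(442,185),(408,492),(128,457)]]
    c=np.array(c); return c
def path(tilts,pivs,TB,yaw,p0,r0,show=True):
    # tilts: list of (a,b) rotvec deg about box axes (-1,-1,0) comps ; pivs world pivot; returns rows
    p,r=np.array(p0),r0; Rb0=R.from_euler('z',yaw,degrees=True); rel=None
    D=[];Tn=[]
    base=Rb0.inv()*r0_flat
    for (a,b),pv in zip(tilts,pivs):
        Rb=Rb0*R.from_rotvec(np.radians([-a,-b,0])); r1=Rb*base; p1=np.array(pv)+Rb.apply(TB-PB)
        d=np.round(r.inv().apply(p1-p)/.2,3); t=np.round(np.degrees((r.inv()*r1).as_rotvec())/45,4)
        D.append(d.tolist());Tn.append(t.tolist()); p=p+r.apply(d*.2); r=r*R.from_rotvec(np.radians(t*45))
    return D,Tn,p,r
r0_flat=None
E
python3 - <<'E'
from tilt import *
c=boxtcp(); print(c,c.mean(0))
for a,b in((3,0),(2,1)): print(np.degrees(np.arctan2(*(c[b]-c[a])[::-1])), np.linalg.norm(c[b]-c[a]))
for a,b in((1,0),(2,3)): print(np.degrees(np.arctan2(*(c[b]-c[a])[::-1]))-90, np.linalg.norm(c[b]-c[a]))
E
```

```text
[[ 0.5922 -0.1162]
 [ 0.5721 -0.2669]
 [ 0.4029 -0.2423]
 [ 0.4239 -0.0893]] [ 0.4978 -0.1787]
-9.093624510382542 0.17045334561296244
-8.278206933177668 0.17090514322648298
-7.627983124102755 0.15197982181156763
-7.812248179782273 0.15440090370814982
```

Run:
```python
import tilt; from tilt import *
o=manip.get_obs(); p0=np.array(o["position"]); r0=R.from_quat(o["ee_rot"]); tilt.r0_flat=r0
TB=np.array([.040,-.0815,p0[2]]); yaw=-7.9
c=p0-R.from_euler('z',yaw,degrees=True).apply(TB); pv=c+R.from_euler('z',yaw,degrees=True).apply(PB); print("pivot",pv)
s=np.array([.028,-.015,.0])
tl=[];pl=[]
for f,h in [(0,.004),(.2,.012),(.55,.02),(.85,.02),(1,.02)]: tl.append((0,0));pl.append(pv+s*f+[0,0,h])
for k in range(1,12): tl.append((2*k,2*k)); pl.append(pv+s+[0,0,.02-.012*k/11])
D,Tn,p,r=path(tl,pl,TB,yaw,p0,r0)
for a in (0,8): print(D[a:a+8]);print(Tn[a:a+8])
print(p, r.as_matrix()[:,2])
np.savez("pics/st.npz",TB=TB,yaw=yaw,pv=pv,r0=r0.as_quat())
```

```text
pivot [ 0.4244 -0.0928  0.    ]
[[-0.0, -0.0, -0.02], [0.011, -0.03, -0.04], [0.019, -0.052, -0.04], [0.017, -0.045, 0.0], [0.008, -0.022, 0.0], [-0.015, 0.015, -0.043], [-0.015, 0.015, -0.043], [-0.015, 0.015, -0.043]]
[[-0.0, -0.0, -0.0], [-0.0, -0.0, -0.0], [-0.0, -0.0, -0.0], [-0.0, -0.0, -0.0], [-0.0, -0.0, -0.0], [0.0443, 0.0445, -0.0001], [0.0444, 0.0446, -0.0001], [0.0443, 0.0445, -0.0001]]
[[-0.015, 0.015, -0.044], [-0.016, 0.015, -0.043], [-0.016, 0.016, -0.043], [-0.016, 0.016, -0.044], [-0.016, 0.016, -0.043], [-0.017, 0.016, -0.044], [-0.016, 0.017, -0.043], [-0.017, 0.016, -0.044]]
[[0.0444, 0.0446, -0.0002], [0.0443, 0.0445, -0.0001], [0.0443, 0.0446, -0.0001], [0.0444, 0.0445, -0.0001], [0.0443, 0.0446, -0.0001], [0.0444, 0.0445, -0.0001], [0.0443, 0.0446, -0.0002], [0.0443, 0.0445, -0.0001]]
[ 0.5125 -0.2242  0.1793] [ 0.3133 -0.4112 -0.856 ]
```

>>> {"api": "move_arm", "payload": {
  "claw": [0,0,0,0,0,0,0,0],
  "dp": [
    [0,0,-0.02],
    [0.011,-0.03,-0.04],
    [0.019,-0.052,-0.04],
    [0.017,-0.045,0],
    [0.008,-0.022,0],
    [-0.015,0.015,-0.043],
    [-0.015,0.015,-0.043],
    [-0.015,0.015,-0.043]
  ],
  "turn": [
    [0,0,0],
    [0,0,0],
    [0,0,0],
    [0,0,0],
    [0,0,0],
    [0.0443,0.0445,0],
    [0.0443,0.0445,0],
    [0.0443,0.0445,0]
  ]
}}

```text
clock: 15.22
position: [0.5451, -0.2694, 0.1241]
ee_rot: [-0.655, 0.752, -0.074, -0.005]
ft_force: [-0.7, -0.5, -5.7]
grip_width: 0.098
```

Run:
```python
from h import *
i,P,im=shot("wrist","r_wrist")
shot("side","r_side",(270,120,450,255),4.4)
o=manip.get_obs(); print(o["position"],R.from_quat(o["ee_rot"]).as_matrix()[:,2],o["grip_width"],o["ft_force"],o["joint_pos"])
```

```text
[ 0.5454 -0.2675  0.1254] [ 0.0904 -0.1174 -0.989 ] 0.10112865684917294 [-0.2552  0.8575 -6.2508] [ 0.6115  0.3034 -0.3243  1.7488  0.2156  0.9916 -1.5062]
```

View pics/r_wrist.png

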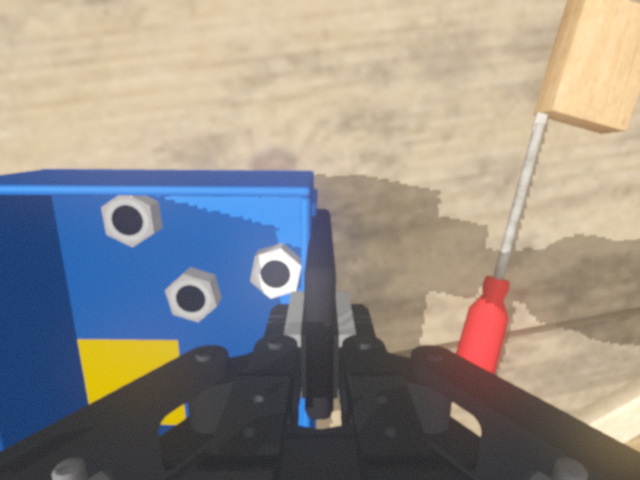

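View pics/r_side.png

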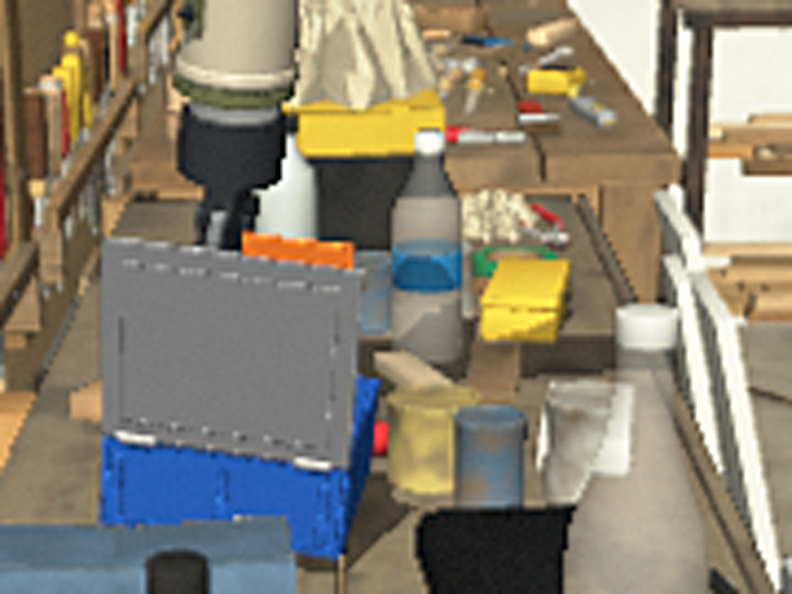

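>>> {"api": "move_arm", "payload": {
  "claw": [0,0,0,0,0,0,0,0],
  "dp": [
    [-0.015,0.015,-0.044],
    [-0.016,0.015,-0.043],
    [-0.016,0.016,-0.043],
    [-0.016,0.016,-0.044],
    [-0.016,0.016,-0.043],
    [-0.017,0.016,-0.044],
    [-0.016,0.017,-0.043],
    [-0.017,0.016,-0.044]
  ],
  "turn": [
    [0.0443,0.0445,0],
    [0.0443,0.0445,0],
    [0.0443,0.0445,0],
    [0.0443,0.0445,0],
    [0.0443,0.0445,0],
    [0.0443,0.0445,0],
    [0.0443,0.0445,0],
    [0.0443,0.0445,0]
  ]
}}

```text
clock: 15.98
position: [0.5114, -0.2248, 0.1785]
ee_rot: [-0.633, 0.727, -0.267, -0.019]
ft_force: [0.3, 1.1, -5.6]
grip_width: 0.098
```

Run:
```python
from h import *
i,P,im=shot("wrist","s_wrist")
shot("side","s_side",(270,120,450,255),4.4)
shot("top","s_top",(340,180,500,300),5)
o=manip.get_obs(); print(o["position"],R.from_quat(o["ee_rot"]).as_matrix()[:,2],o["grip_width"],o["ft_force"],o["joint_pos"])
```

```text
[ 0.5114 -0.224   0.1782] [ 0.3098 -0.4106 -0.8576] 0.0964570782495587 [-0.2532 -0.2337 -5.9059] [ 0.4805 -0.0259 -0.3799  2.0941  0.5601  0.7683 -1.9565]
```

View pics/s_wrist.png

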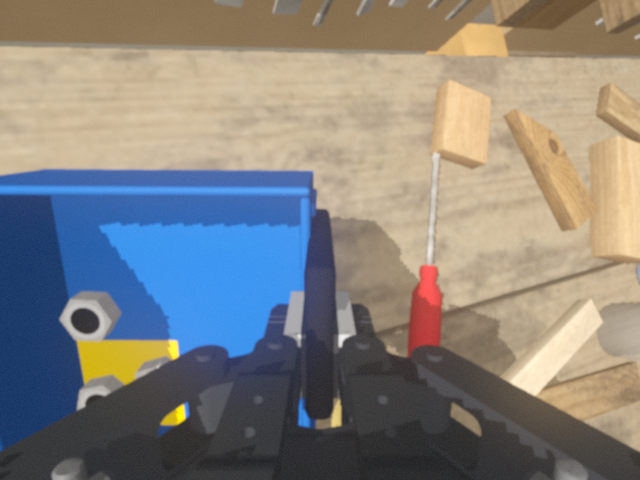

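View pics/s_side.png

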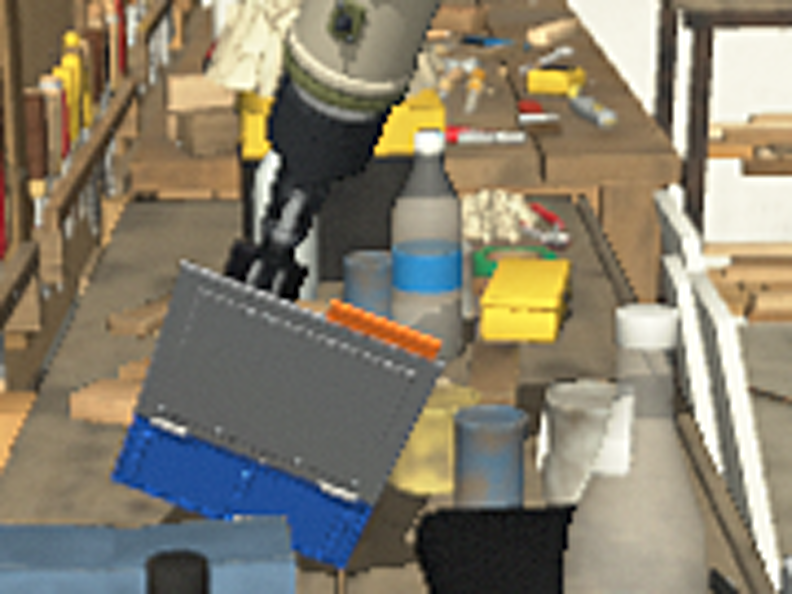

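View pics/s_top.png

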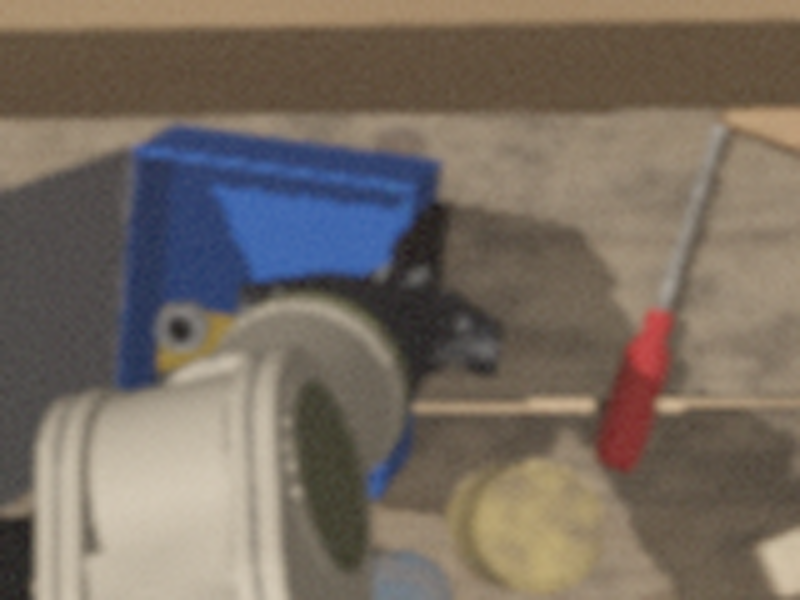

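>>> {"api": "move_arm", "payload": {
  "claw": [0,0,0,0,0,0],
  "dp": [
    [0,0,0],
    [0,0,0],
    [0,0,0],
    [0,0,0],
    [0,0,0],
    [0,0,0]
  ],
  "turn": [
    [0,0,0],
    [0,0,0],
    [0,0,0],
    [0,0,0],
    [0,0,0],
    [0,0,0]
  ]
}}

```text
clock: 16.63
position: [0.5122, -0.2246, 0.1787]
ee_rot: [-0.633, 0.726, -0.267, -0.018]
ft_force: [0.5, 0.4, -6.4]
grip_width: 0.096
```

Run:
```python
from h import *
i,P,im=shot("wrist","t_wrist",(0,280,240,460),3.3)
st=np.load("pics/st.npz"); TB=st["TB"]; rb=(R.from_euler('z',float(st["yaw"]),degrees=True).inv()*R.from_quat(st["r0"]))  # tool->box rot
C=i["tool_from_camera"]; Rc=rb.as_matrix()@C[:3,:3]; pc=TB+rb.apply(C[:3,3])
Pbx=np.eye(4);Pbx[:3,:3]=Rc;Pbx[:3,3]=pc; np.save("pics/camInBox.npy",Pbx)
for n,q in (("patch",(-.081,.071,.004)),("patch",(-.019,.071,.004)),("patch",(-.019,.009,.004)),("patch",(-.081,.009,.004))): print(n,proj(i,Pbx,np.array(q)),(proj(i,Pbx,np.array(q))-[0,280])*3.3)
```

```text
patch [ 90.4367 427.5377] [298.4411 486.8746]
patch [ 75.0686 344.4193] [247.7264 212.5836]
patch [174.4989 344.7577] [575.8462 213.7004]
patch [183.5047 427.8702] [605.5655 487.9716]
```

View pics/t_wrist.png

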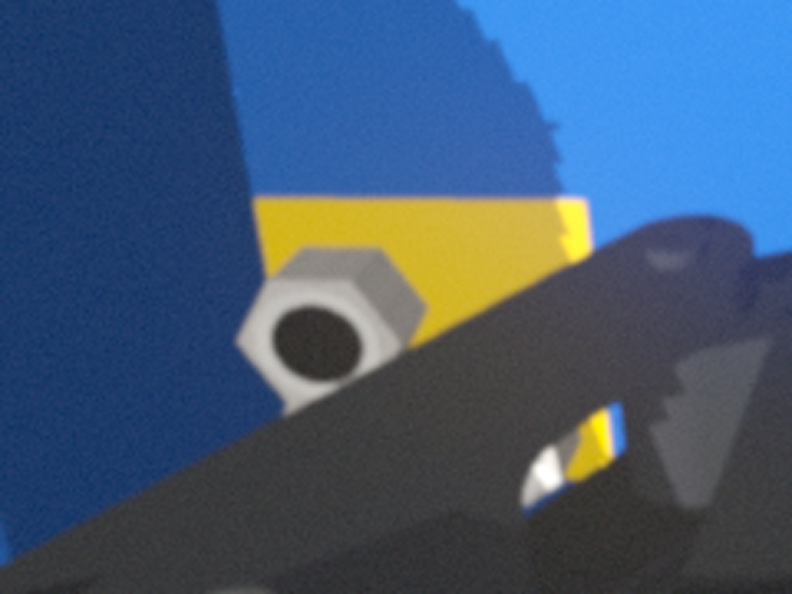

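Run:
```python
from h import *
i=cams.camera_info("wrist"); Pb=np.load("pics/camInBox.npy")
f=lambda u,v,z: onz(i,Pb,u/3.3,280+v/3.3,z)*1000
print("A top centre",f(318,342,.016)); print("B right edge",f(582,450,.012),f(525,485,.016), f(560,450,.016))
```

```text
A top centre [-38.6559  54.1292  16.    ]
B right edge [-65.3358   9.4574  12.    ] [-69.9975  19.3694  16.    ] [-62.0553  11.9009  16.    ]
```

Run:
```python
from h import *
o=manip.get_obs(); st=np.load("pics/st.npz"); TB=st["TB"]; rb=(R.from_euler('z',float(st["yaw"]),degrees=True).inv()*R.from_quat(st["r0"]))
M=R.from_quat(o["ee_rot"])*rb.inv(); w=lambda q: np.array(o["position"])+M.apply(np.array(q)/1000-TB)
print("tilt",np.degrees(np.arccos(M.as_matrix()[2,2])),"slopes",np.degrees(np.arcsin(M.as_matrix()[2,:2])),"corner",w((-85,75,0)))
i,P,im=shot("side","u_side",(270,120,450,255),4.4)
for a in (1.5,1.72):
  for x,r in ((-77,166),(-7,166),(-85,150),(85,150),(85,0),(-85,0)):
    print(a,x,r,(proj(i,P,w((x,75-r*np.cos(a),70+r*np.sin(a))))-[270,120])*4.4)
```

```text
tilt 31.034849891280132 slopes [ 21.3647 -21.3957] corner [ 0.4521 -0.1079  0.0076]
1.5 -77 166 [456.9034 305.8917]
1.5 -7 166 [349.0848 264.3085]
1.5 -85 150 [459.8454 330.7642]
1.5 85 150 [199.9381 230.5579]
1.5 85 0 [137.3512 411.7466]
1.5 -85 0 [378.8879 504.5957]
1.72 -77 166 [445.9525 343.9359]
1.72 -7 166 [336.0299 301.567 ]
1.72 -85 150 [450.1023 365.2226]
1.72 85 150 [185.655  263.3221]
1.72 85 0 [137.3512 411.7466]
1.72 -85 0 [378.8879 504.5957]
```

View pics/u_side.png

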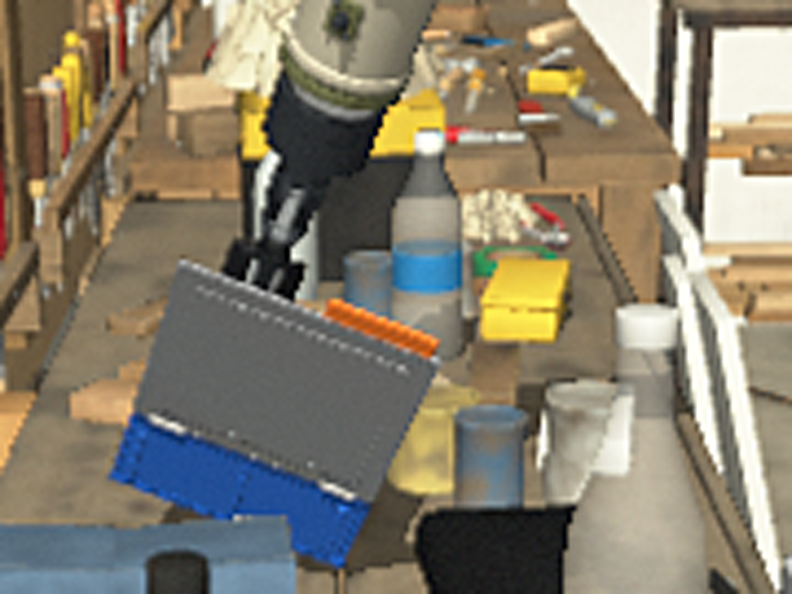

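Run:
```python
from h import *
o=manip.get_obs(); print(o["clock"],np.abs(o["joint_velocities"]).max(),o["grip_width"])
print(manip.hand_in())
```

```text
16.7333 0.002281369417457119 0.09865749206461537
the job is handed in; nothing more can be done
None
```

I opened the lid with the screwdriver, put the screwdriver back, and handed the job in at 16.7 s. The arm was still, holding the box tilted with the nuts in the corner.

- **Lid:** I levered it up by the orange lip with the blade and pushed it back until the push levelled off at about 2.7 N. The box rocked slightly on its hinge side then and settled flat again. In the last side view the lip lies where a 1.72 rad opening would put it, within about 8 pixels in the enlarged picture. The fingers never touched the lid.
- **Screwdriver:** It is back on the bench almost exactly where it lay at first.
- **Box:** I gripped it by the black handle at 110 N. I lifted it slightly and moved it about 3 cm away from the near objects, then tilted it 31° in total, about 21° along each side. By calculation its lowest corner is about 8 mm above the bench. The grip did not slip.
- **Nuts:** In the last wrist view one nut lies on the yellow patch against the hinge wall, 46 mm from the corner. Another is partly visible along the near wall, at about the same distance. The third is hidden behind the gripper. It was last seen moving toward the corner, and the other two rest where they would if it filled the corner, but I did not see it directly at the end.

The handle was about 3 mm from where I first measured it. I corrected for that before gripping. No other check failed or disagreed.

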